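# Load a filled bottle from the still-air cabinet into the bench capper

### The arm

A 6-joint arm with a two-finger parallel gripper is mounted at the origin on the work surface. World frame = base frame: x ahead of the robot, y to its left, z up, the work surface at z = 0. Lengths are in m, angles in rad, forces in N, time in s.
With the tool pointing down it reaches from about 0.425 to 0.95 m from the base axis. Payload 3.5 kg.
Tool frame: the origin (TCP) lies midway between the tips of the shut fingers; the grasp point (between the pads) lies 19 mm behind it; x points along the fingers, y is the direction in which the jaws open and shut, and the axes are right-handed (so a half turn about x gives the same grasp; the last joint's range is limited). The gripper opens to 85 mm and grips with 20 to 120 N. Pads are 22 mm wide; open, the fingers measure 114 mm over their backs; the gripper's body (76 mm by 85 mm) begins 54 mm behind the grasp point. The pads swing forward as they close: fully open they stand 13 mm farther back than shut.
Start: joints at [1.167, 0.286, 1.577, -0, 1.279, -0.15], TCP at [0.169, 0.653, 0.231] pointing down, gripper open.
Joint ranges: [-2.77, 2.77], [-0.9, 2.22], [0.21, 2.48], [-1.53, 4.67], [0.24, 2.81], [-2.84, 2.84]. Speed limits (rad/s): [2.79, 2.79, 3.14, 3.14, 3.14, 3.14].

### API

Orientations are given as a unit quaternion [x, y, z, w].
In Python, from plant import sensors, optics, ctrl gives the robot as it stands.
- The arm moves only by the tool arm_command, never from a script. Its argument "increments" is a list that holds one entry, the list of rows, each a list of 4 numbers: the shift along the tool's x, y, z in cm, then the turn about the tool's x in rad. A call has 1 to 20 rows; each row shifts and turns the commanded pose from where the row before left it, along the tool's axes as they then stand; what a row does not reach is not made up. A row lasts 1/8 s, in which the tool goes at most 62.5 mm and 10.7 degrees, less where a joint would pass 70% of its speed; a pose out of reach is approached as far as the arm can. A call with a gripper value outside its range is refused whole. "grip" is the finger opening in cm, from 0 to 8.54, set as the call begins (left out, the last holds). The fingers move at their own pace and stop on an object; "grip_force" is the grip in N (left out, the last holds). Time passes only in rows, so rows that do not move let the fingers close. It gives the time, the measured TCP pose, the force and the opening at its end, in the units of the state.
- sensors.get_state(): the state, without advancing time (a new reading comes with each control period).
- optics.read_camera(name): name is "side" or "top" or "wrist"; returns the picture (480x640x3 uint8, blue, green, red); there is no depth.
- optics.camera_model(name): a dict with "camera_matrix" (3x3 intrinsics, pixels), "dist" ([k1, k2, p1, p2, k3] as OpenCV has them; the pictures are not rectified), "world_from_camera" (4x4, takes a point from camera to world coordinates); the wrist camera has in their place "mount" (4x4, takes a point from camera to tool coordinates, whose origin is the TCP and whose axes are the tool frame's). Camera axes: x right, y up, looking along -z (the intrinsics and any distortion apply to the point x, -y, -z); pixel columns grow to the right and rows downward; lengths in m; the calibration is good to about 2 mm. A picture is of the moment at which its call begins: read the wrist's pose just before it. camera_model takes no time and is no camera call.
- ctrl.sign_off(): hands the job in, once; it reports no verdict.
Trained networks look in the newest picture that a camera, given by its name, has taken for a name from the list of things; names that differ only in an ending like _2 or _b are one class to them, and where a whole thing is asked for, a point or a joint stands for the part that bears it (a point fixed in the world has none). Each returns a list of dicts, best first, with "conf" (0 to 1); they miss things now and then, are a little off and sometimes report something else, mostly with a low value. They report only what shows in the picture. A call takes as long as a camera call. They do not tell look-alikes from the thing itself.
- optics.boxes_of(camera, query): "at" ([row, column] in pixels, amid what is visible of it).
- optics.place_of(camera, query): "at" ([row, column] in pixels: a listed point, or the origin of a listed thing).
The state is a dict: "time": time; "qpos": joint angles; "dq": joint speeds; "joint_efforts": joint torques, N m; "eef_pos": TCP position; "tcp_rot": TCP orientation; "contact_force": force on the tool from outside, world axes, zero at the start; "wrist_torque": the same for the moment, N m; "opening": opening from 0.0 (shut) to 1.0 (fully open).
Only numpy, scipy, OpenCV 4.12 (cv2) and the standard library are available. Lean on these libraries where they do the work, as an engineer would, in place of code of your own. Each camera call takes 0.05 s, during which the arm holds its last target.

### The job

Reach through the arm port of the clear still-air cabinet, lift the orange-capped amber bottle off the lab jack and bring it out through that port. Stand it on the base plate of the bench capper and slide it between the blue V guides until it is fully home under the chuck, upright and against both guides, then let go. Do not tip the bottle over, do not push hard against the acrylic cabinet, and leave the other bottle, the tip box and the jar where they are.

Things in the scene. Friction and masses are not known exactly. Their poses are not given: they have to be found in the camera images.
- bottle_mid (a point): Amber lab bottle with orange screw cap, about 0.14 kg, 91 mm tall, starts upright; point on its axis 45.5 mm above its underside. Body 46 mm in diameter to 48 mm up, cone shoulder to 62 mm, 31 mm neck, cap 38 mm in diameter (40 mm at its lower edge) from 67 to 91 mm: the cap's middle is 33.5 mm above this point. z axis up the bottle.
- jack_top (a point): Centre of the 100 x 100 mm steel top plate of a scissor lab jack, 107 mm above the bench, fixed inside the cabinet behind one of its two ports (either). The bottle starts standing on it, within 10 mm of its centre.
- cabinet: Clear acrylic still-air cabinet, fixed; origin at the centre of its underside, x to its back, y to its left. 400 mm deep, 480 wide; front wall 115 mm tall, then the sloped window up to the flat top 289 mm above the bench, from x = 40 mm to the back. Sheets 5 to 6 mm thick. The two ports are the only openings. A green tube rack, 40 mm tall, is fixed behind the port without the bottle.
- window: The cabinet's sloped front window, leaning 36 degrees from horizontal, 297 x 480 mm, 6 mm thick. Origin at the centre of its outer face, x axis up the slope, y to the left, z outward, square to the sheet. At the start the middle of the bottle's cap is 22 to 46 mm inside the outer face, 5 to 35 mm up-slope of its port's centre and within 20 mm of it sideways.
- port_left (a point): Centre of the left round arm port (y = +110 mm in the window's frame), on the window's outer face. Open hole 150 mm in diameter, with a blue ring round it, 172 mm in outer diameter, standing 5 mm proud of the window.
- port_right (a point): Centre of the right arm port (y = -110 mm in the window's frame), the same size and ring as the left one.
- capper: White bench capper, fixed; origin at bench level on the chuck's vertical axis, x from its open front to its column, y to its left. Steel-topped base plate x -130 to 120 mm, y -100 to 100 mm, 20 mm thick. Column 32 mm in diameter at x = 88 mm. Head 100 mm wide, x -55 to 118 mm, from 185 to 290 mm above the bench, motor above it to 350 mm.
- guide_mouth (a point): Middle of the mouth of the blue V guides, on the base plate's top surface, 42 mm in front of the seat. Two upright rails 26 mm tall, 10 mm thick, each 35 degrees from the capper's x axis: inner faces 115 mm apart here, closing towards the column until both touch the 46 mm bottle body when it is home. The plate is clear for 88 mm in front of this point.
- seat (a point): Point on the base plate's top surface, 20 mm above the bench, on the chuck's axis (x = y = 0 of the capper): the centre of the bottle's underside lies here when it is home.
- chuck (a point): Centre of the underside of the steel capping chuck, 50 mm in diameter, 136 mm above the bench: 25 mm above the cap of a bottle that stands home.
- media_mid (a point): Bystander, loose: clear bottle with orange cap, 70 mm in diameter, 144 mm tall; point on its axis 72 mm up.
- tip_box_mid (a point): Bystander, loose: blue pipette tip box with a clear lid, 88 x 123 mm, 72 mm tall; its centre.
- salt_jar_mid (a point): Bystander, loose: white jar with a green lid, 60 mm in diameter, 59 mm tall; point on its axis 30 mm up.
There are look-alikes about, which are no part of the job. There is more than one size of the part that bears bottle_mid; the job needs the middle-sized.

How it is judged:
By the outcome, as a careful person would: the job done as asked, in the order asked, and still so for the second after the job is handed in, with the robot touching nothing.
It also fails if it takes over 67 s, if anything falls off the work surface, if the arm or the gripper's body presses on something with over 40 N, if the wrist force passes 120 N, or if a joint passes its speed limit or range.

## Working session

There is one attempt and no reset: what is moved stays moved. The work goes in short steps, Python scripts to look and compute and a tool call to move; the robot and the scene stay as the last step left them, time stands still between calls to the robot, and variables do not carry over. Pictures are saved under pics/ and viewed, and the job is handed in when it is done.

Besides the shell and the picture viewer there is one more tool, called after "Call:" in YAML: its name, and indented under it one key for each argument. arm_command: Moves the arm, as the interface text tells. Its arguments: {"type":"object","properties":{"increments":{"type":"array","items":{"type":"array","items":{"type":"array","items":{"type":"number"}}}},"grip":{"type":"number"},"grip_force":{"type":"number"}},"required":["increments"]}

```bash
ls; mkdir -p pics; python3 - <<'E'
from plant import sensors, optics, ctrl
import cv2
s=sensors.get_state()
for k in s: print(k,s[k])
for c in ["side","top","wrist"]:
    im=optics.read_camera(c); cv2.imwrite(f"pics/{c}0.png",im)
    print(c,optics.camera_model(c))
E
```

```text
pics
time 0.0
qpos [ 1.16704260e+00  2.87214140e-01  1.57816467e+00 -3.50627346e-05
  1.27861231e+00 -1.50010600e-01]
dq [-3.82036062e-05 -1.29468301e-04  1.36388392e-03 -7.01431929e-04
 -9.07307308e-04 -4.05355397e-04]
joint_efforts [ 9.59272038e-04 -4.05977225e+01 -2.92633402e+01  7.53660014e-07
  5.94314173e-03  8.86444923e-06]
eef_pos [0.16917023 0.65277924 0.22992154]
tcp_rot [ 0.08864871  0.70164381 -0.09028658  0.70120304]
contact_force [ 0.2397522  -0.31872717  0.32837645]
wrist_torque [-5.04452209e-05  3.76776134e-02 -1.68573890e-02]
opening 0.9957356612963337
side {'camera_matrix': array([[436.60349558,   0.        , 318.73992098],
       [  0.        , 436.60349558, 244.62346028],
       [  0.        ,   0.        ,   1.        ]]), 'dist': array([0.00891042, 0.        , 0.        , 0.        , 0.        ]), 'world_from_camera': array([[-0.9594568 ,  0.20905612, -0.18904548,  0.31909349],
       [-0.28162413, -0.73824161,  0.61293326,  0.4883104 ],
       [-0.0114238 ,  0.64132275,  0.76718618,  0.87583419],
       [ 0.        ,  0.        ,  0.        ,  1.        ]])}
to
[... 531 characters left out ...]
,
       [ 0.00000000e+00,  0.00000000e+00,  0.00000000e+00,
         1.00000000e+00]])}
wrist {'camera_matrix': array([[331.41836713,   0.        , 313.48659008],
       [  0.        , 331.41836713, 236.29952581],
       [  0.        ,   0.        ,   1.        ]]), 'dist': array([-0.01947062,  0.        ,  0.        ,  0.        ,  0.        ]), 'mount': array([[-7.82837509e-04,  2.64811331e-01, -9.64299925e-01,
        -1.42857996e-01],
       [ 9.99999655e-01,  4.76754476e-04, -6.80895263e-04,
         9.19614920e-05],
       [ 2.79425524e-04, -9.64300125e-01, -2.64811613e-01,
        -6.75509296e-02],
       [ 0.00000000e+00,  0.00000000e+00,  0.00000000e+00,
         1.00000000e+00]])}
```

View pics/side0.png

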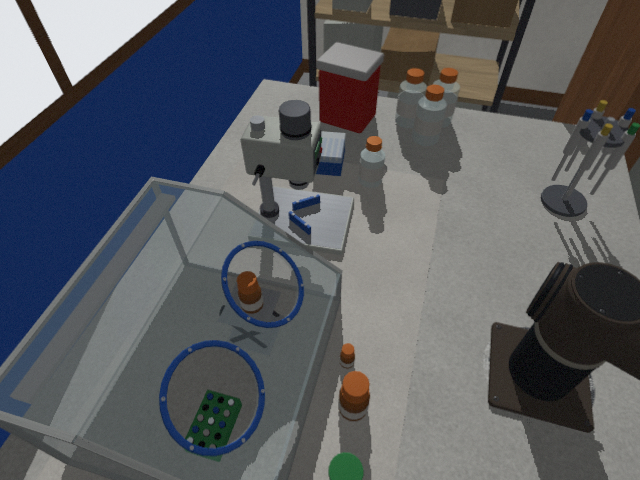

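View pics/top0.png

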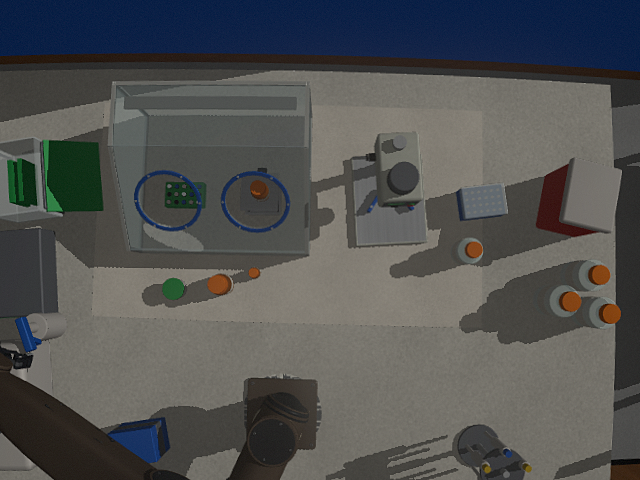

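View pics/wrist0.png

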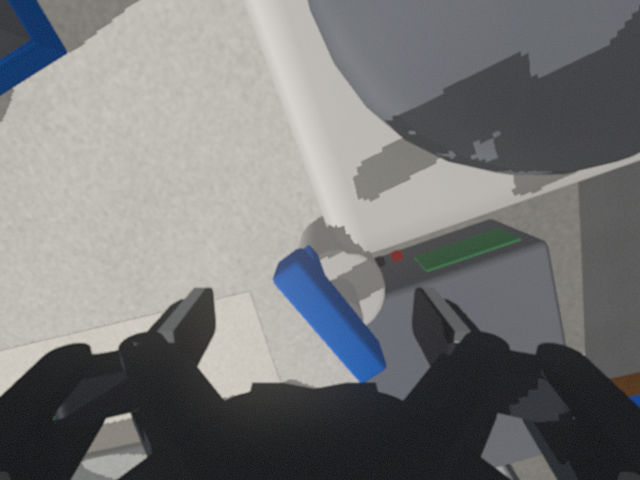

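The side view shows the amber bottle in the cabinet behind the port at (262,284), with the tube rack behind the other port at (212,397). Two look-alikes, a small bottle at (347,355) and a larger one at (354,395), stand outside on the bench. In the top view the capper is at (400,185), with its guides opening toward the robot. The media bottle is at (470,250), the tip box at (483,202) and the jar at (173,289).

```bash
cat > h.py <<'E'
from plant import sensors, optics, ctrl
import cv2, numpy as np
from scipy.spatial.transform import Rotation as R
np.set_printoptions(precision=4,suppress=True)
F=np.diag([1,-1,-1,1.])
def model(c,state=None):
    m=optics.camera_model(c)
    if c=="wrist":
        T=np.eye(4);T[:3,:3]=R.from_quat(state["tcp_rot"]).as_matrix();T[:3,3]=state["eef_pos"]
        W=T@np.array(m["mount"])
    else: W=np.array(m["world_from_camera"])
    return np.array(m["camera_matrix"]),np.array(m["dist"]),W@F   # cv camera
def ray(M,at):
    K,d,W=M
    p=cv2.undistortPoints(np.array([[[at[1],at[0]]]],float),K,d)[0,0]
    v=W[:3,:3]@np.array([p[0],p[1],1]); return W[:3,3],v/np.linalg.norm(v)
def proj(M,P):
    K,d,W=M; I=np.linalg.inv(W)
    return cv2.projectPoints(np.atleast_2d(P).astype(float),cv2.Rodrigues(I[:3,:3])[0],I[:3,3],K,d)[0][:,0]
def tri(rays):
    A=np.zeros((3,3));b=np.zeros(3)
    for o,v in rays:
        Q=np.eye(3)-np.outer(v,v);A+=Q;b+=Q@o
    p=np.linalg.solve(A,b); return p,[float(np.linalg.norm((np.eye(3)-np.outer(v,v))@(p-o))) for o,v in rays]
def atz(M,at,z):
    o,v=ray(M,at); return o+v*(z-o[2])/v[2]
E
python3 - <<'E'
from h import *
names=["bottle_mid","jack_top","cabinet","window","port_left","port_right","capper","guide_mouth","seat","chuck","media_mid","tip_box_mid","salt_jar_mid"]
optics.read_camera("side");optics.read_camera("top")
S=model("side");T=model("top")
for n in names:
    a=optics.place_of("side",n);b=optics.place_of("top",n)
    print(n,[(x["at"],round(x["conf"],2)) for x in a],[(x["at"],round(x["conf"],2)) for x in b])
    if a and b:
        print("   ",*tri([ray(S,a[0]["at"]),ray(T,b[0]["at"])]))
print(sensors.get_state()["time"])
E
```

```text
bottle_mid [([395.9, 355.9], 0.88), ([291.0, 251.2], 0.74), ([353.0, 350.5], 0.59)] [([282.2, 219.7], 0.74), ([268.7, 253.8], 0.66), ([190.0, 259.5], 0.62), ([288.8, 176.3], 0.2)]
    [0.3535 0.1716 0.0528] [0.005176789907177078, 0.005176789907176964]
jack_top [([306.5, 250.3], 0.79)] [([191.7, 256.9], 0.57)]
    [0.598  0.073  0.1092] [0.0015181900570407152, 0.0015181900570405127]
cabinet [([367.8, 215.7], 0.62)] [([183.4, 226.4], 0.76)]
    [0.6418 0.1752 0.0058] [0.0052830500973444425, 0.005283050097344366]
window [([333.6, 237.8], 0.86)] [([201.2, 212.4], 0.57)]
    [0.5626 0.1752 0.1942] [0.003215841173583918, 0.003215841173583728]
port_left [] []
port_right [([182.6, 298.0], 0.57)] []
capper [([150.7, 330.7], 0.71), ([216.9, 302.6], 0.57), ([161.9, 371.9], 0.21)] [([197.2, 388.0], 0.8)]
    [ 0.5443 -0.2589  0.2724] [0.025573432359944973, 0.025573432359945036]
guide_mouth [([215.6, 311.9], 0.96), ([293.1, 248.6], 0.49)] [([213.5, 390.7], 0.62), ([250.7, 467.7], 0.17)]
    [ 0.5692 -0.2883  0.0214] [0.006978642419935689, 0.006978642419935751]
seat [([215.4, 300.2], 0.61)] [([196.6, 391.8], 0.74)]
    [ 0.6122 -0.2937  0.0056] [1.1069893414610793e-05, 1.106989341470243e-05]
chuck [([182.2, 297.9], 0.63), ([289.4, 249.7], 0.28)] []
media_mid [([159.5, 372.0], 0.68)] [([252.8, 468.0], 0.64), ([191.2, 259.3], 0.34)]
    [ 0.4574 -0.4943  0.0766] [0.001788340736377752, 0.0017883407363776548]
tip_box_mid [([153.1, 329.9], 0.74), ([157.1, 373.7], 0.24)] [([202.7, 478.8], 0.91)]
    [ 0.5956 -0.5328  0.0414] [0.0018865622502148177, 0.001886562250214815]
salt_jar_mid [([475.0, 343.9], 0.74)] [([290.8, 176.2], 0.94)]
    [0.3342 0.3004 0.0137] [0.003526171914383009, 0.003526171914383097]
1.55
```

```bash
python3 - <<'E'
import cv2
a=cv2.imread("pics/side0.png")[230:440,180:400];b=cv2.imread("pics/top0.png")[150:310,150:310]
import numpy as np
cv2.imwrite("pics/crop0.png",np.hstack([cv2.resize(a,(400,400)),cv2.resize(b,(400,400))]))
E
```

```text
(no output)
```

View pics/crop0.png

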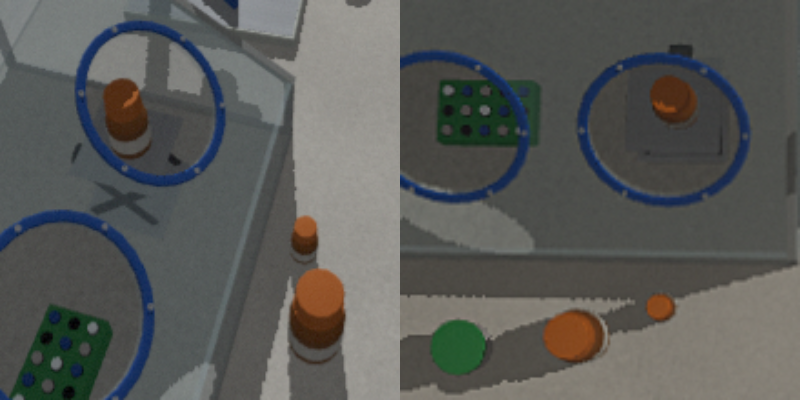

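In the enlarged crop there are three amber bottles. The small one is at side (347,355), the large one at side (355,395), and the third is inside the cabinet on the jack at side (249,290), top (259,188). The third is the one I want: it stands on the jack, behind the right port, and is middle-sized. Next I fit the cabinet and capper poses.

```bash
cat > fit.py <<'E'
from h import *
from scipy.optimize import least_squares
S=model("side");T=model("top")
ims={"side":cv2.imread("pics/side0.png"),"top":cv2.imread("pics/top0.png")}
mods={"side":S,"top":T}
def blue(im):
    h=cv2.cvtColor(im,cv2.COLOR_BGR2HSV); return cv2.inRange(h,(105,130,60),(125,255,255))
def cabT(p):
    x,y,th=p[:3]; c,s=np.cos(th),np.sin(th)
    M=np.eye(4);M[:3,:3]=[[c,-s,0],[s,c,0],[0,0,1]];M[:3,3]=[x,y,0];return M
a=np.radians(36)
def winT(p):
    W=np.eye(4);W[:3,:3]=np.array([[np.cos(a),0,-np.sin(a)],[0,1,0],[np.sin(a),0,np.cos(a)]]); W[:3,3]=[-0.08,0,0.202]
    return cabT(p)@W
def wray(M,at,Wt,z):
    I=np.linalg.inv(Wt);o,v=ray(M,at);o=I[:3,:3]@o+I[:3,3];v=I[:3,:3]@v
    return o+v*(z-o[2])/v[2]
if __name__=="__main__":
    pts={}
    p0=[0.64,0.175,0]
    for n,im in ims.items():
        m=blue(im);ys,xs=np.nonzero(m)
        roi={"side":(150,470,140,320),"top":(160,245,125,300)}[n]
        k=(ys>roi[0])&(ys<roi[1])&(xs>roi[2])&(xs<roi[3])
        q=[]
        for y,x in zip(ys[k],xs[k]):
            w=wray(mods[n],(y,x),winT(p0),0.004)
            for sgn in(1,-1):
                r=np.hypot(w[0],w[1]-sgn*0.11)
                if 0.06<r<0.1:q.append((y,x,sgn))
        pts[n]=q;print(n,len(q))
    def res(p,which=("side","top")):
        o=[]
        Wt=winT(p)
        for n in which:
            for y,x,s in pts[n]:
                w=wray(mods[n],(y,x),Wt,0.004);o.append(np.hypot(w[0],w[1]-s*0.11)-0.0805)
        return np.array(o)
    for wh in(("side","top"),("side",),("top",)):
        r=least_squares(res,p0,args=(wh,),loss="soft_l1",f_scale=0.004)
        print(wh,r.x,np.sqrt(np.mean(res(r.x,wh)**2)))
        if len(wh)==2: np.save("cab.npy",r.x);P=r.x
    Wt=winT(P);print("port_right",Wt@[0,-.11,0,1])
    # overlay
    M=cabT(P)
    for n,im in ims.items():
        im=im.copy()
        for s in(1,-1):
            t=np.linspace(0,6.3,80);ring=np.c_[.075*np.cos(t),s*.11+.075*np.sin(t),0*t]@Wt[:3,:3].T+Wt[:3,3]
            for u in proj(mods[n],ring):cv2.circle(im,tuple(int(v) for v in u),0,(0,255,255),-1)
        for c in([-.2,-.24,0],[-.2,.24,0],[.2,-.24,0],[.2,.24,0],[-.2,-.24,.115],[-.2,.24,.115],[.04,-.24,.289],[.04,.24,.289],[.2,-.24,.289]):
            u=proj(mods[n],M[:3,:3]@c+M[:3,3])[0];cv2.circle(im,tuple(int(v) for v in u),3,(0,0,255),1)
        cv2.imwrite(f"pics/fit_{n}.png",im)
E
python3 fit.py; python3 - <<'E'
import cv2,numpy as np
a=cv2.imread("pics/top0.png")
cv2.imwrite("pics/capper_top.png",cv2.resize(a[120:260,335:445],None,fx=5,fy=4.28,interpolation=cv2.INTER_CUBIC))
a=cv2.imread("pics/side0.png")
cv2.imwrite("pics/capper_side.png",cv2.resize(a[110:260,235:385],None,fx=4,fy=4,interpolation=cv2.INTER_CUBIC))
E
```

```text
side 3238
top 1293
('side', 'top') [0.6384 0.1785 0.0123] 0.0033368581327114346
('side',) [0.6376 0.1793 0.011 ] 0.003229029935993464
('top',) [0.6394 0.1766 0.0116] 0.0030704653852869795
port_right [0.5598 0.0675 0.202  1.    ]
```

View pics/fit_side.png

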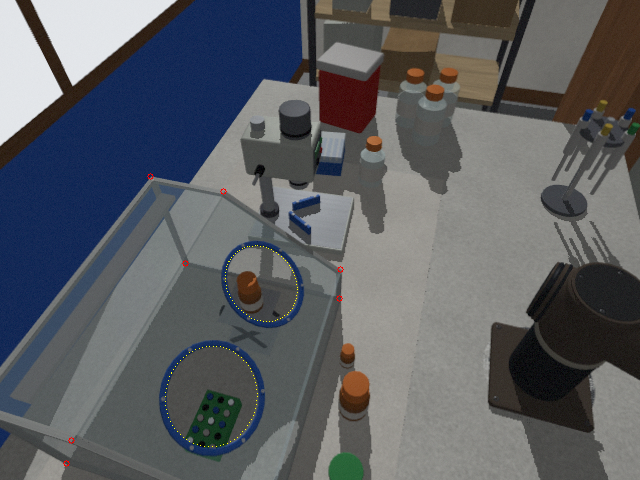

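View pics/fit_top.png

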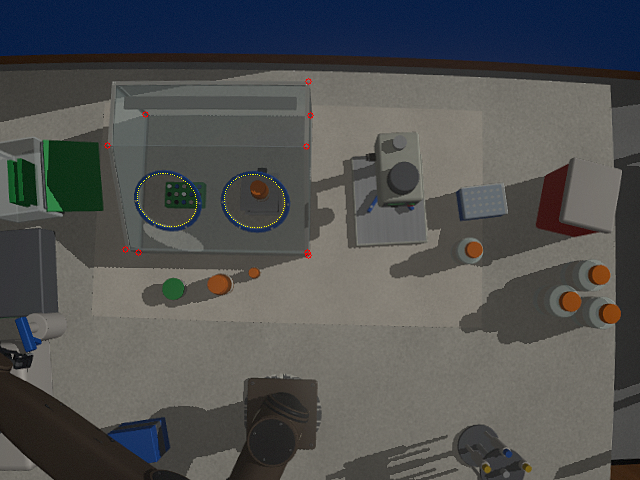

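View pics/capper_top.png

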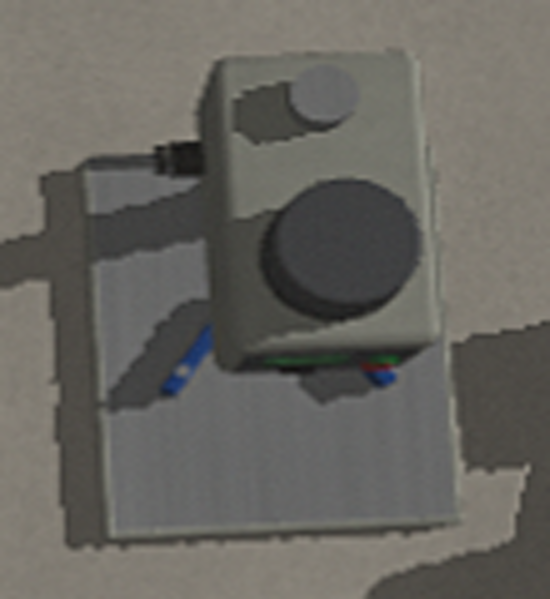

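View pics/capper_side.png

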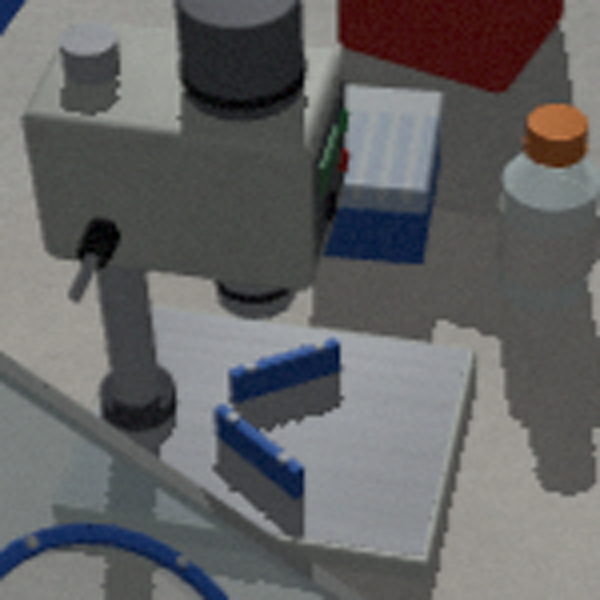

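The cabinet fit is good in both views: the rings and box corners land on the image. The capper plate's front corners are at top (357,246) and (427,242), and at side (354,197) and (342,250). Next, the capper and the bottle.

```bash
cat > fitc.py <<'E'
from fit import *
obs=[("top",(357,245.7),[-.13,.1,.02]),("top",(427,241.7),[-.13,-.1,.02]),("top",(351.4,158.6),[.12,.1,.02]),
("side",(353.7,197.5),[-.13,-.1,.02]),("side",(342.5,250),[-.13,.1,.02]),("side",(248.7,237.5),[.12,.1,.02])]
def res(p,wh):
    M=cabT(p);o=[]
    for n,u,c in obs:
        if n in wh:o+=list(proj(mods[n],M[:3,:3]@c+M[:3,3])[0]-u)
    return np.array(o)
if __name__=="__main__":
  for wh in(["side","top"],["side"],["top"]):
    r=least_squares(res,[.61,-.29,0],args=(wh,));print(wh,r.x,r.fun)
    if len(wh)==2:np.save("capper.npy",r.x);P=r.x
  M=cabT(P)
  def w(c):return M[:3,:3]@np.array(c)+M[:3,3]
  print("mouth",w([-.042,0,.02]),"chuck",w([0,0,.136]))
  # rails: inner faces: at home touch r=23 circle; line: half-width at x=-.042: .0575
  for n,im in ims.items():
    im=im.copy();
    L=[]
    for s in(1,-1):
        for z in(.02,.046):
            for t in np.linspace(0,1,40):
                L.append(w([-.042+t*.04,s*(.0575-t*.04*np.tan(np.radians(35))),z]))
    for t in np.linspace(0,6.3,60):L.append(w([.025*np.cos(t),.025*np.sin(t),.136]))
    for c in([-.13,.1],[-.13,-.1],[.12,.1],[.12,-.1]):L.append(w(c+[.02]))
    for h in(.185,.29):
      for x in(-.055,.118):
        for y in(-.05,.05):L.append(w([x,y,h]))
    big=cv2.resize(im,None,fx=4,fy=4,interpolation=cv2.INTER_CUBIC)
    for u in proj(mods[n],np.array(L)):cv2.circle(big,(int(u[0]*4+2),int(u[1]*4+2)),1,(0,0,255),-1)
    x0,y0={"side":(235,110),"top":(335,110)}[n]
    cv2.imwrite(f"pics/capfit_{n}.png",big[y0*4:(y0+150)*4,x0*4:(x0+130)*4])
E
python3 fitc.py
python3 - <<'E'
from fit import *
S,T=mods["side"],mods["top"]
P=np.load("cab.npy");W=winT(P)
p,e=tri([ray(S,(291,251.2)),ray(T,(190,259.5))]);print("bottle_mid",p,e)
I=np.linalg.inv(W);print("cap in window",I@np.append(p+[0,0,.0335],1))
h=cv2.imread("pics/side0.png");t=cv2.imread("pics/top0.png")
cv2.imwrite("pics/bot.png",np.hstack([cv2.resize(h[260:320,225:285],(480,480),interpolation=cv2.INTER_CUBIC)[:, :400],cv2.resize(t[170:220,235:285],(400,480),interpolation=cv2.INTER_CUBIC)]))
E
```

```text
['side', 'top'] [ 0.6055 -0.2831  0.0896] [-1.161   1.1516  0.6629  0.6917 -1.4941 -0.6786  0.2964 -1.7026  0.0933
 -0.0804 -0.9942 -1.3905]
['side'] [ 0.6042 -0.2798  0.0952] [ 0.3259 -1.0336  0.5473  0.8126 -0.869  -0.1456]
['top'] [ 0.6065 -0.2852  0.0848] [-0.637   0.6346  1.2     0.5208 -0.5525 -1.2019]
mouth [ 0.5637 -0.2869  0.02  ] chuck [ 0.6055 -0.2831  0.136 ]
bottle_mid [0.5956 0.0614 0.1504] [0.0021385875277474564, 0.002138587527747347]
cap in window [ 0.0183 -0.1165 -0.0356  1.    ]
```

View pics/capfit_side.png

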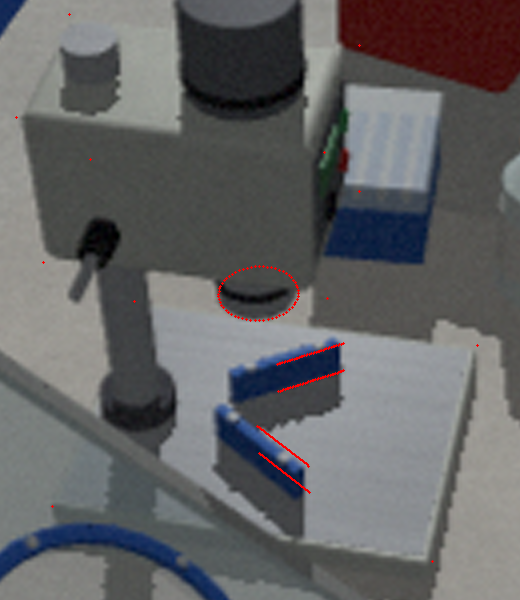

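View pics/capfit_top.png

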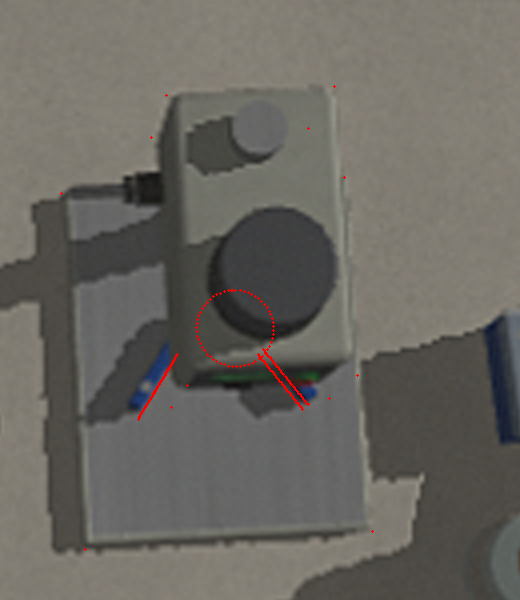

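View pics/bot.png

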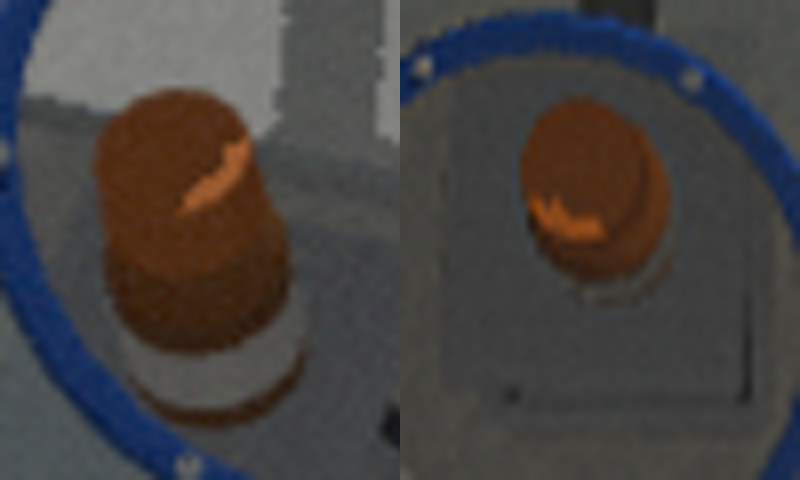

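The cabinet fit puts the cap 18 mm up-slope and 36 mm inside, which agrees with the text. With the tool pointing straight down, the gripper's body would hit the port's upper edge, and later the capper head. The tool needs to tilt forward, but the rows only turn it about its own x axis. I'll swing over to a clear, high spot first and see what the arm does at its reach limit there.

Call:
arm_command:
  increments:
    - [[-6.2, 0, 0, 0], [-6.2, 0, 0, 0], [-6.2, 0, 0, 0], [-6.2, 0, 0, 0], [-6.2, 0, 0, 0], [0, -4.1, 4.1, 0], [0, -4.1, 4.1, 0], [0, -4.1, 4.1, 0], [0, -4.1, 4.1, 0], [0, -4.1, 4.1, 0], [0, -4.1, 4.1, 0], [0, -4.1, 4.1, 0], [0, -4.1, 4.1, 0], [0, -4.1, 4.1, 0], [0, -4.1, 4.1, 0], [0, -4.1, 4.1, 0], [0, -4.1, 4.1, 0], [0, -4.1, 4.1, 0], [0, 0, 0, -0.126], [0, 0, 0, -0.126]]

```text
time: 4.05
eef_pos: [0.5519, 0.0025, 0.5408]
tcp_rot: [-0.0, 0.707, 0.0, 0.707]
contact_force: [0.4, -0.4, 0.2]
opening: 1.002
```

```bash
python3 -c "
from h import *
s=sensors.get_state();print(s['qpos'],s['time'])"
```

```text
[-0.1793 -0.0449  1.3913  0.0001  1.7962 -1.7506] 4.05
```

Call:
arm_command:
  increments:
    - [[-6, 0, 2, 0], [-6, 0, 2, 0], [-6, 0, 2, 0]]

```text
time: 4.42
eef_pos: [0.6104, 0.0036, 0.7215]
tcp_rot: [0.001, 0.707, -0.001, 0.708]
contact_force: [0.6, -0.1, 3.0]
opening: 0.997
```

```bash
python3 -c "
from h import *
s=sensors.get_state();print(s['qpos'],s['time'])"
```

```text
[-0.1601  0.2635  0.7144  0.      2.1624 -1.729 ] 4.425
```

Call:
arm_command:
  increments:
    - [[-3, 0, 3, 0], [-3, 0, 3, 0], [-3, 0, 3, 0], [-3, 0, 3, 0]]

```text
time: 4.92
eef_pos: [0.6654, 0.003, 0.7655]
tcp_rot: [0.001, 0.691, -0.001, 0.723]
contact_force: [-1.8, -0.1, 3.1]
opening: 1.0
```

```bash
python3 -c "
from h import *
s=sensors.get_state();print(s['qpos'],s['dq'],s['tcp_rot'],s['eef_pos'],s['time'])"
```

```text
[-0.1502  0.5567  0.2099  0.0092  2.3292 -1.7127] [ 0.0019 -0.0872 -0.      0.0282 -0.1043  0.0167] [ 0.0006  0.6906 -0.0007  0.7233] [0.6654 0.003  0.7655] 4.925
```

The arm tilts at its reach limit: the tool is now 2.6° forward. I'll push further and see whether the tilt builds up.

Call:
arm_command:
  increments:
    - [[0, 0, 6, 0], [0, 0, 6, 0]]

```text
time: 5.18
eef_pos: [0.7294, 0.0031, 0.718]
tcp_rot: [0.0, 0.674, -0.001, 0.738]
contact_force: [0.0, -0.7, 0.3]
opening: 0.996
```

```bash
python3 -c "
from h import *
s=sensors.get_state();print(s['qpos'],s['dq'],s['tcp_rot'],s['eef_pos'],s['time']); print(R.from_quat(s['tcp_rot']).as_matrix()[:,0])"
```

```text
[-0.1384  0.6282  0.21    0.0144  2.2138 -1.6985] [ 0.0383  0.31   -0.0017  0.0203 -0.4523  0.0498] [ 0.0003  0.6745 -0.0009  0.7383] [0.7294 0.0031 0.718 ] 5.175
[ 0.0901 -0.0009 -0.9959]
```

Call:
arm_command:
  increments:
    - [[-4, 0, 4.7, 0], [-4, 0, 4.7, 0], [-4, 0, 4.7, 0], [-4, 0, 4.7, 0]]

```text
time: 5.68
eef_pos: [0.7428, 0.0019, 0.7352]
tcp_rot: [0.001, 0.633, -0.0, 0.774]
contact_force: [0.5, -0.6, -0.1]
opening: 0.998
```

```bash
cat > st.py <<'E'
from h import *
s=sensors.get_state();m=R.from_quat(s['tcp_rot']).as_matrix()
print(s['qpos'],s['eef_pos'],s['time']); print("toolx",m[:,0],"tooly",m[:,1],"tilt",np.degrees(np.arctan2(m[0,0],-m[2,0])),"F",np.array(s['contact_force']))
E
python3 st.py
```

```text
[-0.1434  0.6092  0.21    0.0336  2.124  -1.6919] [0.7428 0.0019 0.7352] 5.675
toolx [ 0.1989  0.0002 -0.98  ] tooly [0.0017 1.     0.0005] tilt 11.471442148989032 F [ 0.4677 -0.6468 -0.1431]
```

Call:
arm_command:
  increments:
    - [[-3.5, 0, 5.1, 0], [-3.4, 0, 5.1, 0], [-3.2, 0, 5.2, 0], [-3.0, 0, 5.3, 0], [-2.8, 0, 5.4, 0], [-2.6, 0, 5.5, 0], [-2.4, 0, 5.6, 0], [-2.2, 0, 5.7, 0]]

```text
time: 6.68
eef_pos: [0.793, 0.0004, 0.7614]
tcp_rot: [0.001, 0.534, -0.0, 0.846]
contact_force: [-0.2, 0.0, 0.5]
opening: 1.0
```

```bash
python3 st.py
```

```text
[-0.1474  0.599   0.21    0.0676  1.8912 -1.6807] [0.793  0.0004 0.7614] 6.675
toolx [ 0.4305  0.0008 -0.9026] tooly [0.0015 1.     0.0016] tilt 25.50095080468057 F [-0.1589  0.0123  0.4587]
```

Call:
arm_command:
  increments:
    - [[-2.0, 0, 5.8, 0], [-1.8, 0, 5.8, 0], [-1.6, 0, 5.9, 0], [-1.4, 0, 5.9, 0], [-1.2, 0, 6.0, 0], [-1.0, 0, 6.0, 0], [-0.8, 0, 6.1, 0], [-0.6, 0, 6.1, 0], [-0.4, 0, 6.1, 0]]

```text
time: 7.8
eef_pos: [0.8635, -0.0007, 0.7948]
tcp_rot: [0.001, 0.401, -0.0, 0.916]
contact_force: [1.6, -0.2, 0.1]
opening: 1.0
```

```bash
python3 st.py
```

```text
[-0.1471  0.6105  0.2111  0.1004  1.581  -1.6759] [ 0.8635 -0.0007  0.7948] 7.8
toolx [ 0.6776  0.0009 -0.7354] tooly [0.0012 1.     0.0023] tilt 42.65830732532635 F [ 1.5572 -0.189   0.1497]
```

Call:
arm_command:
  increments:
    - [[1, 0.5, -5.1, 0], [1, 0.5, -5.1, 0], [1, 0.5, -5.1, 0], [1, 0.5, -5.1, 0], [1, 0.5, -5.1, 0], [1, 0.5, -5.1, 0], [1, 0.5, -5.1, 0], [1, 0.5, -5.1, 0], [1, 0.5, -5.1, 0], [1, 0.5, -5.1, 0], [1, 0.5, -5.1, 0], [1, 0.5, -5.1, 0], [0, 0, 0, 0]]
  grip: 6.0

```text
time: 9.43
eef_pos: [0.5092, 0.0586, 0.3112]
tcp_rot: [0.002, 0.407, 0.001, 0.913]
contact_force: [-0.0, -0.4, 0.8]
opening: 0.702
```

```bash
python3 st.py; python3 - <<'E'
from h import *
s=sensors.get_state()
im=optics.read_camera("wrist");cv2.imwrite("pics/w1.png",im)
import json;json.dump({k:np.array(s[k]).tolist() for k in("eef_pos","tcp_rot")},open("w1.json","w"))
M=model("wrist",s)
for n in("bottle_mid","port_right","jack_top"):
    print(n,[(x["at"],round(x["conf"],2)) for x in optics.place_of("wrist",n)])
print(proj(M,[.5956,.0614,.1504]))
E
```

```text
[-0.1272 -0.5371  2.2906  0.1424  0.6656 -1.7751] [0.5092 0.0586 0.3112] 9.425
toolx [ 0.6682  0.0029 -0.744 ] tooly [0.0002 1.     0.0041] tilt 41.925722745633955 F [-0.0043 -0.354   0.7694]
bottle_mid [([174.8, 316.5], 0.83)]
port_right [([69.3, 0.8], 0.7)]
jack_top []
[[315.4131 171.4761]]
```

View pics/w1.png

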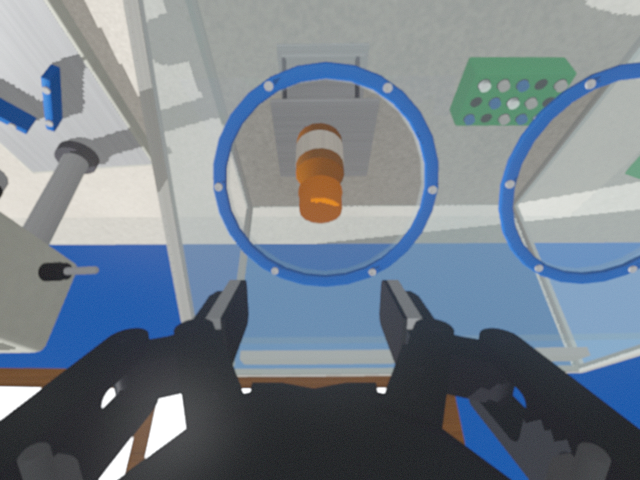

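The wrist view shows the capped bottle at (320,175) inside the right port's ring. My estimate projects to (315,171) and the detector gives (316,175), so they agree. Next I fuse the three views and check with an overlay.

```bash
python3 - <<'E'
from fit import *
import json
s=json.load(open("w1.json"));Wm=model("wrist",s);S,T=mods["side"],mods["top"]
print(tri([ray(S,(291,251.2)),ray(T,(190,259.5)),ray(Wm,(174.8,316.5))]))
for n,M,at in(("s",S,(291,251.2)),("t",T,(190,259.5)),("w",Wm,(174.8,316.5))):print(n,atz(M,at,.1525))
for b in([.598,.0605,.107],[.596,.0605,.107]):
  out=[]
  t=np.linspace(0,2*np.pi,60)
  L=[]
  for r,z in((.023,0),(.023,.048),(.02,.067),(.019,.091)):
    L.append(np.c_[b[0]+r*np.cos(t),b[1]+r*np.sin(t),b[2]+z+0*t])
  L=np.vstack(L)
  for n,M,im,(x0,y0) in(("s",S,ims["side"],(215,250)),("t",T,ims["top"],(220,150)),("w",Wm,cv2.imread("pics/w1.png"),(270,110))):
    big=cv2.resize(im,None,fx=3,fy=3,interpolation=cv2.INTER_CUBIC)
    for u in proj(M,L):cv2.circle(big,(int(u[0]*3+1),int(u[1]*3+1)),0,(0,255,255),-1)
    W=winT(np.load("cab.npy"));ring=np.c_[.075*np.cos(t),-.11+.075*np.sin(t),0*t]@W[:3,:3].T+W[:3,3]
    for u in proj(M,ring):cv2.circle(big,(int(u[0]*3+1),int(u[1]*3+1)),1,(0,255,0),-1)
    w=120 if n=="w" else 70
    c=big[y0*3:(y0+w)*3,x0*3:(x0+w)*3];out.append(cv2.resize(c,(266,266)))
  cv2.imwrite("pics/ov%d.png"%(b[0]*1e4),np.hstack(out))
a=[cv2.imread("pics/ov5980.png"),cv2.imread("pics/ov5960.png")];cv2.imwrite("pics/ov.png",np.vstack(a))
E
```

```text
(array([0.5953, 0.0621, 0.1535]), [0.002809386799888384, 0.001918695794556898, 0.001131480596933203])
s [0.5926 0.0622 0.1525]
t [0.5973 0.0618 0.1525]
w [0.5979 0.0624 0.1525]
```

View pics/ov.png

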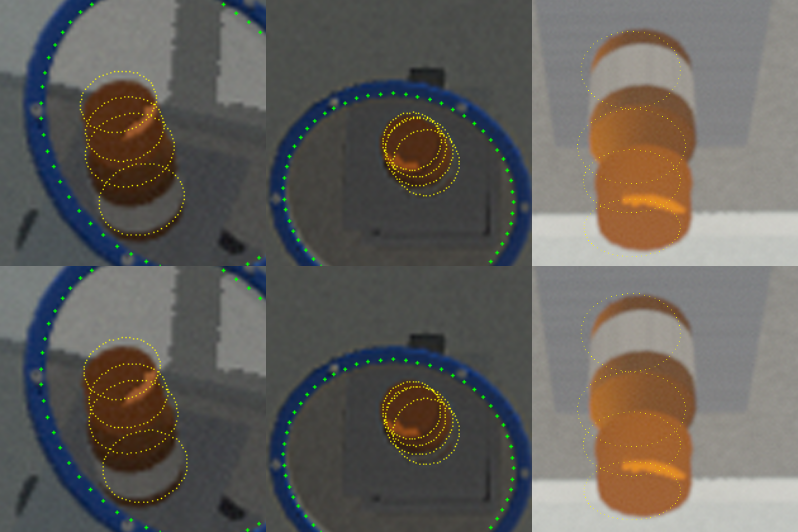

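```bash
cat > ov.py <<'E'
from fit import *
import json
s=json.load(open("w1.json"));Wm=model("wrist",s);S,T=mods["side"],mods["top"]
rows=[]
for b in([.598,.0635,.107],[.600,.065,.105]):
  out=[];t=np.linspace(0,2*np.pi,60)
  L=np.vstack([np.c_[b[0]+r*np.cos(t),b[1]+r*np.sin(t),b[2]+z+0*t] for r,z in((.023,0),(.023,.048),(.02,.067),(.019,.091))])
  for n,M,im,(x0,y0) in(("s",S,ims["side"],(215,250)),("t",T,ims["top"],(220,150)),("w",Wm,cv2.imread("pics/w1.png"),(270,110))):
    big=cv2.resize(im,None,fx=4,fy=4,interpolation=cv2.INTER_CUBIC)
    for u in proj(M,L):cv2.circle(big,(int(u[0]*4+2),int(u[1]*4+2)),0,(0,255,255),-1)
    w=120 if n=="w" else 70
    out.append(cv2.resize(big[y0*4:(y0+w)*4,x0*4:(x0+w)*4],(266,266)))
  rows.append(np.hstack(out))
cv2.imwrite("pics/ovb.png",np.vstack(rows))
E
python3 ov.py
```

```text
(no output)
```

View pics/ovb.png

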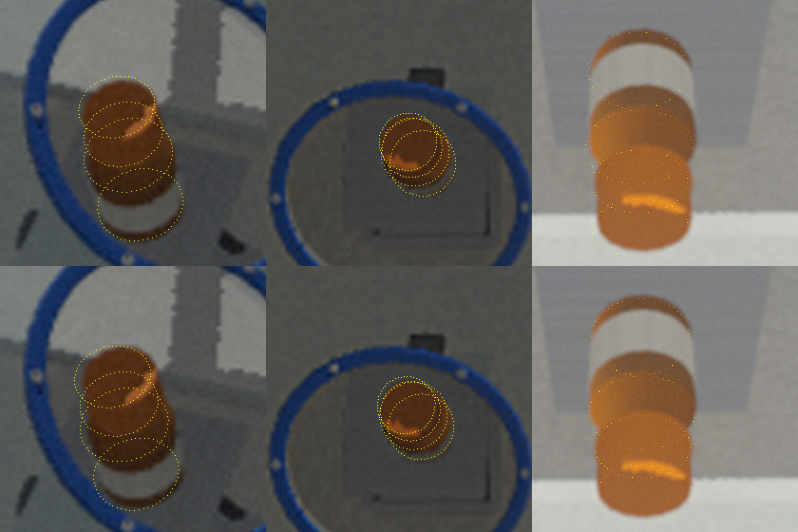

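Call:
arm_command:
  increments:
    - [[0, 0.4, -1.8, 0], [3, 0, 0, 0], [3, 0, 0, 0], [3, 0, 0, 0], [2, 0, 0, 0], [0, 0, 0, 0]]
  grip: 6.0

```text
time: 10.38
eef_pos: [0.5766, 0.0616, 0.2272]
tcp_rot: [0.001, 0.402, 0.0, 0.916]
contact_force: [-0.9, 0.0, -0.1]
opening: 0.704
```

```bash
python3 st.py; python3 - <<'E'
from h import *
s=sensors.get_state();m=R.from_quat(s['tcp_rot']).as_matrix()
print(m.T@(np.array([.611,.063,.1704])-s['eef_pos'])*100)
cv2.imwrite("pics/w2.png",optics.read_camera("wrist"))
E
```

```text
[-0.0979 -0.2543  2.257   0.1724  0.403  -1.7993] [0.5766 0.0616 0.2272] 10.375
toolx [ 0.677   0.0012 -0.736 ] tooly [0.0011 1.     0.0026] tilt 42.609856400973165 F [-0.8875  0.003  -0.0991]
[ 6.511   0.1263 -1.3144]
```

View pics/w2.png

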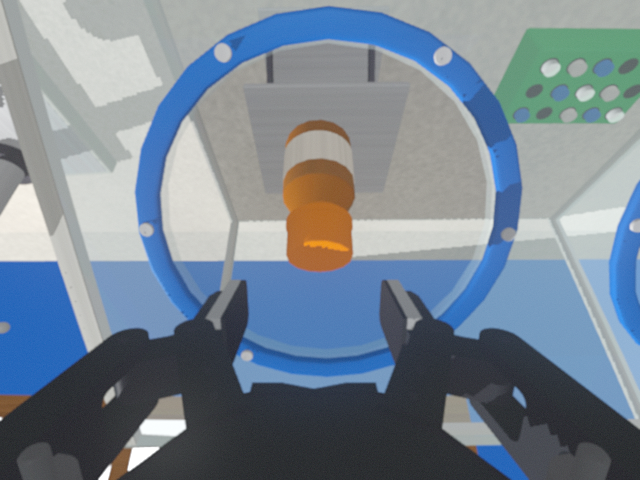

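The cap's centre is at (319,238) and the finger axis at (314,·), so the cap is about 3 mm to +y. Joint 5 is nearing its 0.24 limit, so I'll fit a planar kinematic model to see what's reachable.

```bash
cat > kin.py <<'E'
import numpy as np
from scipy.spatial.transform import Rotation as R
from scipy.optimize import least_squares
D=[([1.16704,.287214,1.578165,0,1.278612,-.15001],[.16917,.65278,.22992]),
([-.1793,-.0449,1.3913,.0001,1.7962,-1.7506],[.5519,.0025,.5408]),
([-.1384,.6282,.21,.0144,2.2138,-1.6985],[.7294,.0031,.718]),
([-.1434,.6092,.21,.0336,2.124,-1.6919],[.7428,.0019,.7352]),
([-.1474,.599,.21,.0676,1.8912,-1.6807],[.793,.0004,.7614]),
([-.1471,.6105,.2111,.1004,1.581,-1.6759],[.8635,-.0007,.7948]),
([-.1272,-.5371,2.2906,.1424,.6656,-1.7751],[.5092,.0586,.3112]),
([-.0979,-.2543,2.257,.1724,.403,-1.7993],[.5766,.0616,.2272])]
def fk(q,p):
    h,e,a2,b,a3,L,d=p
    Rz=lambda t:R.from_euler("z",t).as_matrix();Ry=lambda t:R.from_euler("y",t).as_matrix()
    A=Rz(q[0]);P=A@[e,d,h]
    A=A@Ry(q[1]);P=P+A@[0,0,a2]
    A=A@Ry(q[2]);P=P+A@[b,0,a3]
    A=A@Rz(q[3])@Ry(q[4]);P=P+A@[0,0,L]
    A=A@Rz(q[5]);return P,A
r=least_squares(lambda p:np.concatenate([fk(q,p)[0]-x for q,x in D]),[.3,0,.4,0,.4,.25,.1])
KP=r.x
if __name__=="__main__":print(KP,np.abs(r.fun).max());print(fk(D[-1][0],KP)[1])
E
python3 kin.py
```

```text
[ 2.40298949e-01 -4.75324373e-05  4.43022166e-01  2.05999632e-02
  5.72532566e-01  2.49324368e-01  1.00875907e-01] 6.561086782830294e-05
[[-0.00108061 -0.73595205  0.6770328 ]
 [-0.9999963   0.00248666  0.00110698]
 [-0.00249824 -0.6770291  -0.73595201]]
```

```bash
cat >> kin.py <<'E'
LO=np.array([-2.77,-.9,.21,-1.53,.24,-2.84]);HI=np.array([2.77,2.22,2.48,4.67,2.81,2.84])
def toolR(tilt,yaw=0):  # tool axes as columns; yaw turns tilt direction
    t=np.radians(tilt);X=np.array([np.sin(t),0,-np.cos(t)]);Y=np.array([0,1.,0]);Z=np.cross(X,Y)
    return R.from_euler("z",yaw,degrees=True).as_matrix()@np.c_[X,Y,Z]
def ik(pos,M,q0,wo=.3):
    def f(q):
        P,A=fk(q,KP);T=np.c_[A[:,2],-A[:,0],-A[:,1]]
        return np.concatenate([P-pos,wo*R.from_matrix(T@M.T).as_rotvec()])
    q0=np.clip(q0,LO+1e-3,HI-1e-3)
    r=least_squares(f,q0,bounds=(LO,HI));return r.x,f(r.x)
E
python3 - <<'E'
from kin import *
np.set_printoptions(precision=3,suppress=True)
q0=np.array(D[-1][0])
a=np.radians(5)
# bottle under capper: capper-frame push: TCP target positions
for name,pos in (("grasp",[.611,.065,.170]),("lift",[.611,.065,.2]),("place -85",[.52+.02,-.29,.08]),("push z45",[.583,-.285,.045]),("push z60",[.583,-.285,.06]),("push z75",[.58,-.285,.075])):
  for tilt in(30,36,42):
    for fl in(0,1):
      qq=q0.copy()
      if fl: qq[3]+=np.pi;qq[4]=.4;qq[5]+=np.pi
      q,e=ik(np.array(pos),toolR(tilt),qq)
      print(name,tilt,fl,q,"err",np.linalg.norm(e[:3])*1e3,np.degrees(np.linalg.norm(e[3:])/.3))
E
```

```text
grasp 30 0 [-0.074 -0.021  2.102  0.072  0.54  -1.697] err 1.3827737518436078e-12 2.4648042667739815e-13
grasp 30 1 [0.062 0.043 2.262 4.67  0.24  0.053] err 48.482533482460234 21.935971897417975
grasp 36 0 [-0.078 -0.052  2.161  0.115  0.408 -1.74 ] err 2.261812979857705e-06 4.1509981728950477e-07
grasp 36 1 [0.065 0.022 2.264 4.67  0.24  0.063] err 37.994741911310605 17.813859730946085
grasp 42 0 [-0.081 -0.075  2.217  0.203  0.274 -1.827] err 1.6323846995585835e-08 2.6856281840637974e-09
grasp 42 1 [ 0.068 -0.001  2.266  4.67   0.24   0.072] err 28.77533957000186 14.157081720807685
lift 30 0 [-0.074 -0.061  2.08   0.066  0.601 -1.689] err 6.962163311562664e-07 1.0005672668895407e-07
lift 30 1 [ 0.062 -0.001  2.266  4.67   0.24   0.047] err 54.07687061683808 23.831673574095685
lift 36 0 [-0.078 -0.095  2.14   0.101  0.472 -1.723] err 6.885414474901784e-08 1.089527705037563e-08
lift 36 1 [ 0.065 -0.022  2.268  4.67   0.24   0.057] err 43.27697079417608 19.56786266106466
lift 42 0 [-0.081 -0.122  2.197  0.164  0.339 -1.786] err 6.946541485446162e-11 8.297182698115571e-12
lift 42 1 [ 
[... 1769 characters left out ...]
67
push z60 42 1 [-0.807  0.253  2.13   1.262  0.542  2.84 ] err 2.85268071074134 1.2296138763418822
push z75 30 0 [-0.748  0.227  2.035  0.666  0.583 -2.828] err 2.2467133390680348e-06 1.1289410290107232e-06
push z75 30 1 [-0.803  0.24   2.144  1.192  0.499  2.84 ] err 26.203631798854232 11.340193798301993
push z75 36 0 [-0.74   0.21   2.053  0.722  0.546 -2.84 ] err 8.66524787275863 4.277252472043879
push z75 36 1 [-0.809  0.231  2.143  1.224  0.526  2.84 ] err 15.644655718966696 6.727553475527573
push z75 42 0 [-0.73   0.192  2.068  0.768  0.512 -2.84 ] err 18.144892429435128 8.82083243214557
push z75 42 1 [-0.816  0.222  2.143  1.258  0.555  2.84 ] err 5.041644114450931 2.153964607283053
```

Near the capper, this roll would run joint 6 into its limit. The grasp is symmetric under a half turn about the tool axis, so I'll back off a little and make that turn now.

Call:
arm_command:
  increments:
    - [[-2, 0, 0, 0.18], [-2, 0, 0, 0.18], [0, 0, 0, 0.185], [0, 0, 0, 0.185], [0, 0, 0, 0.185], [0, 0, 0, 0.185], [0, 0, 0, 0.185], [0, 0, 0, 0.185], [0, 0, 0, 0.185], [0, 0, 0, 0.185], [0, 0, 0, 0.185], [0, 0, 0, 0.185], [0, 0, 0, 0.185], [0, 0, 0, 0.185], [0, 0, 0, 0.185], [0, 0, 0, 0.185], [0, 0, 0, 0.186], [0, 0, 0, 0]]

```text
time: 12.68
eef_pos: [0.5481, 0.0619, 0.2581]
tcp_rot: [0.916, 0.002, -0.4, 0.002]
contact_force: [-1.2, -0.0, -0.5]
opening: 0.704
```

```bash
python3 st.py; python3 - <<'E'
from h import *
s=sensors.get_state();m=R.from_quat(s['tcp_rot']).as_matrix();print(m)
print(m.T@(np.array([.611,.065,.1704])-s['eef_pos'])*100)
cv2.imwrite("pics/w3.png",optics.read_camera("wrist"))
M=model("wrist",s);t=np.linspace(0,6.28,40)
print(proj(M,[[.597,.063,.186],[.597,.065,.198]]),[ (x["at"],x["conf"]) for x in optics.place_of("wrist","bottle_mid")],proj(M,[.597,.063,.1525]))
E
```

```text
[-0.1049 -0.3749  2.2878  0.1541  0.4897  1.3518] [0.5481 0.0619 0.2581] 12.675
toolx [ 0.6792  0.0011 -0.7339] tooly [ 0.0049 -1.      0.003 ] tilt 42.78305133483602 F [-1.1522 -0.0285 -0.4744]
[[ 0.6792  0.0049 -0.7339]
 [ 0.0011 -1.     -0.0056]
 [-0.7339  0.003  -0.6792]]
[10.7108 -0.3077  1.3335]
[[312.4922 258.5608]
 [309.6211 251.6716]] [([278.4, 310.7], 0.69)] [[312.5138 274.8965]]
```

View pics/w3.png

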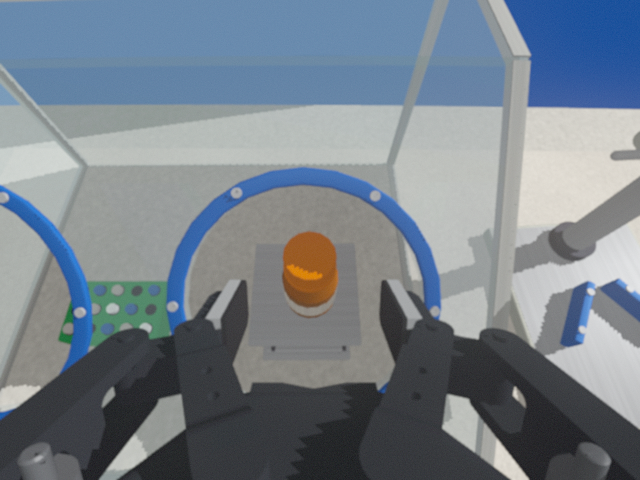

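In this view the cap is at (310,268), between the fingers inside the right port. The predictions agree to within about 2 mm, so I'll advance.

Call:
arm_command:
  increments:
    - [[0, -0.3, 1.3, 0], [2, 0, 0, 0], [2, 0, 0, 0], [2, 0, 0, 0], [2, 0, 0, 0], [1.5, 0, 0, 0], [1, 0, 0, 0], [0, 0, 0, 0]]

```text
time: 13.78
eef_pos: [0.6081, 0.0652, 0.1681]
tcp_rot: [0.915, 0.002, -0.403, 0.001]
contact_force: [-0.5, -0.6, 0.3]
opening: 0.703
```

```bash
python3 st.py; python3 - <<'E'
from h import *
s=sensors.get_state();m=R.from_quat(s['tcp_rot']).as_matrix()
print(m.T@(np.array([.610,.065,.171])-s['eef_pos'])*100)
cv2.imwrite("pics/w4.png",optics.read_camera("wrist"))
E
```

```text
[-0.0826 -0.0799  2.2283  0.2245  0.2606  1.2889] [0.6081 0.0652 0.1681] 13.775
toolx [ 0.6748  0.0017 -0.738 ] tooly [ 0.0039 -1.      0.0012] tilt 42.43580082372385 F [-0.4727 -0.5986  0.3419]
[-0.0878  0.0258 -0.341 ]
```

View pics/w4.png

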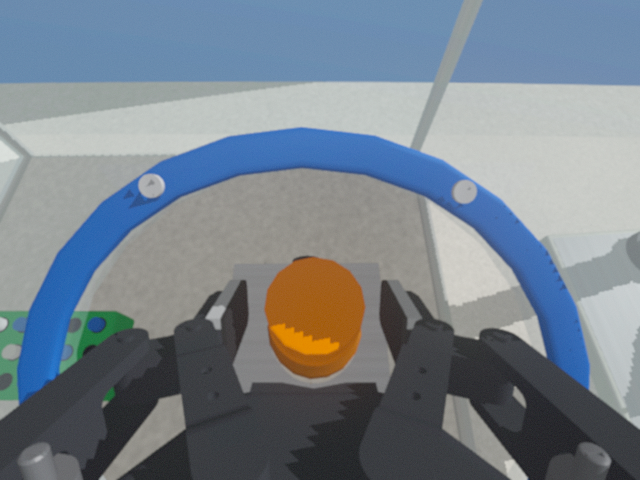

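The cap is centred between the pads at (315,318) with no contact force. I'll close on it.

Call:
arm_command:
  increments:
    - [[0, 0, -0.3, 0], [0, 0, 0, 0], [0, 0, 0, 0], [0, 0, 0, 0], [0, 0, 0, 0]]
  grip: 2.5
  grip_force: 45

```text
time: 14.45
eef_pos: [0.6115, 0.065, 0.1724]
tcp_rot: [0.916, 0.001, -0.401, 0.001]
contact_force: [-2.4, 0.3, 5.0]
opening: 0.431
```

```bash
python3 st.py; python3 - <<'E'
from h import *
cv2.imwrite("pics/w5.png",optics.read_camera("wrist"))
E
```

```text
[-0.0823 -0.0797  2.2204  0.2202  0.2638  1.2941] [0.6115 0.065  0.1724] 14.45
toolx [ 0.6779  0.0012 -0.7351] tooly [ 0.0032 -1.      0.0013] tilt 42.68225358486912 F [-2.4391  0.3095  4.9544]
```

View pics/w5.png

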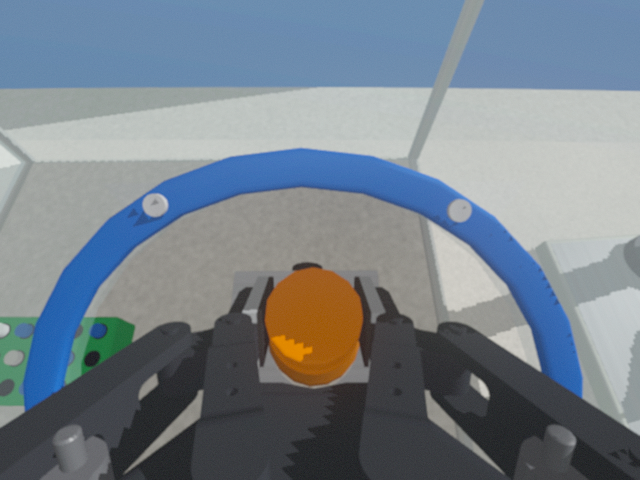

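Call:
arm_command:
  increments:
    - [[-0.5, 0, -0.5, 0], [-0.6, 0, -0.5, 0], [-0.8, 0, 0, 0], [-1, 0, 0, 0], [-1.4, 0, 0, 0], [-1.6, 0, 0, 0], [-1.6, 0, 0, 0], [-1.6, 0, 0, 0], [-1.6, 0, 0, 0], [-1.6, 0, 0, 0], [-1.4, 0, 0, 0], [-0.6, 0, 0, 0]]

```text
time: 16.0
eef_pos: [0.5209, 0.065, 0.2842]
tcp_rot: [0.916, 0.001, -0.402, 0.001]
contact_force: [-0.1, -0.6, -1.3]
opening: 0.434
```

```bash
python3 st.py; python3 - <<'E'
from h import *
cv2.imwrite("pics/s6.png",optics.read_camera("side"));cv2.imwrite("pics/w6.png",optics.read_camera("wrist"))
E
```

```text
[-0.1041 -0.4812  2.3088  0.1318  0.5768  1.3799] [0.5209 0.065  0.2842] 16.0
toolx [ 0.6772  0.0013 -0.7358] tooly [ 0.0034 -1.      0.0014] tilt 42.62483359813972 F [-0.1327 -0.6221 -1.3336]
```

View pics/s6.png

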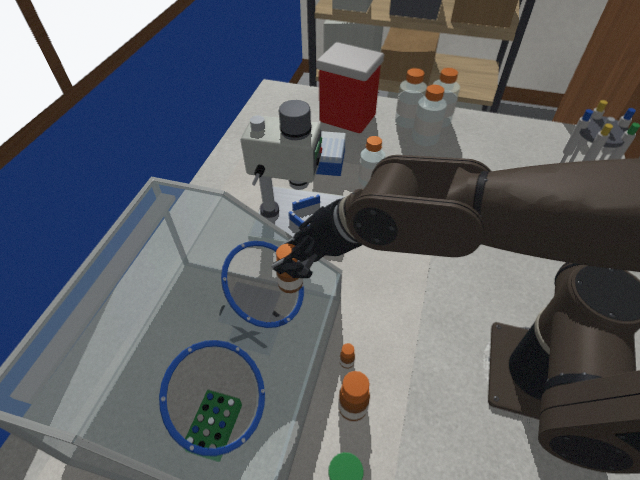

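View pics/w6.png

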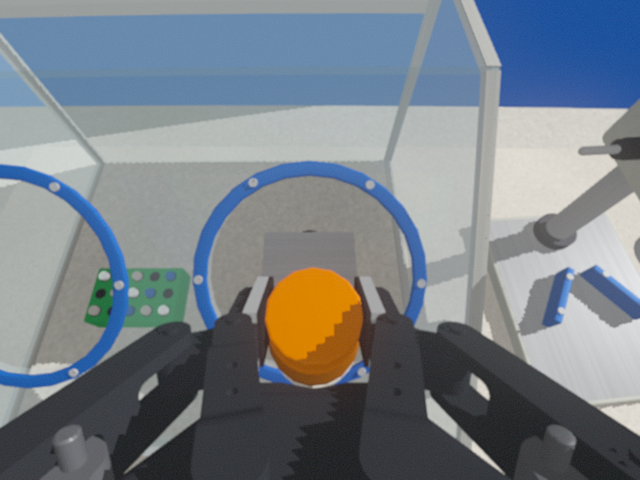

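The bottle is gripped upright and is fully out of the port: side view (289,270), wrist view cap at (314,325). The jack is empty. I'll carry it over to the capper plate.

Call:
arm_command:
  increments:
    - [[-0.4, 1, -0.4, 0], [0, 2, 0, 0], [0, 3, 0, 0], [0, 3.2, 0, 0], [0, 3.2, 0, 0], [0, 3.2, 0, 0], [0, 3.2, 0, 0], [0, 3.2, 0, 0], [0, 3.2, 0, 0], [0, 3.2, 0, 0], [0, 3.2, 0, 0], [0, 2.5, 0, 0], [0, 1.2, 0, 0], [0, 0.5, 0, 0], [0, 0, 0, 0]]

```text
time: 17.98
eef_pos: [0.5229, -0.2926, 0.289]
tcp_rot: [0.915, 0.002, -0.403, 0.001]
contact_force: [0.1, 0.6, -1.1]
opening: 0.431
```

```bash
python3 st.py; python3 - <<'E'
from h import *
s=sensors.get_state();import json;json.dump({k:np.array(s[k]).tolist() for k in("eef_pos","tcp_rot")},open("w7.json","w"))
cv2.imwrite("pics/w7.png",optics.read_camera("wrist"))
for n in("guide_mouth","seat"):print(n,optics.place_of("wrist",n)[:1])
E
```

```text
[-0.9122 -0.1985  2.0934  0.7566  0.8954  0.2724] [ 0.5229 -0.2926  0.289 ] 17.975
toolx [ 0.6758  0.0022 -0.7371] tooly [ 0.0038 -1.      0.0006] tilt 42.51592732106139 F [ 0.1233  0.6432 -1.0943]
guide_mouth []
seat []
```

View pics/w7.png

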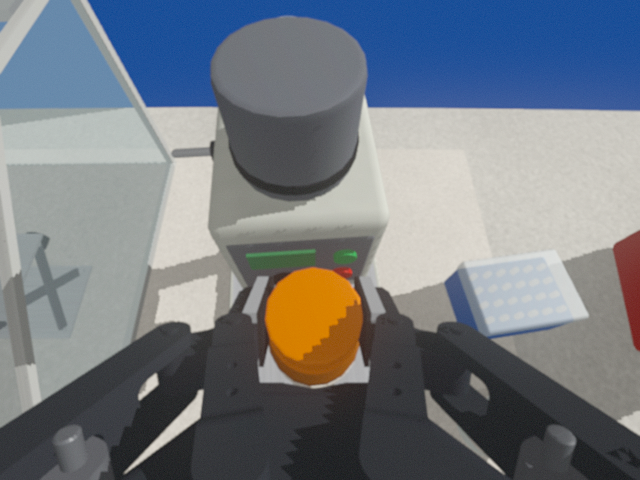

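Call:
arm_command:
  increments:
    - [[1.0, 0, 0.9, 0], [1.8, 0, 1.5, 0], [1.8, 0, 1.5, 0], [1.8, 0, 1.5, 0], [1.8, 0, 1.5, 0], [1.8, 0, 1.5, 0], [1.8, 0, 1.5, 0], [1.5, 0, 1.3, 0], [0.8, 0, 0.7, 0], [0, 0, 0, 0]]

```text
time: 19.38
eef_pos: [0.5302, -0.2925, 0.1037]
tcp_rot: [0.915, 0.002, -0.403, 0.0]
contact_force: [0.2, -0.7, -0.7]
opening: 0.429
```

```bash
python3 st.py; python3 - <<'E'
from h import *
s=sensors.get_state();m=R.from_quat(s['tcp_rot']).as_matrix()
print(m.T@(np.array([.530,-.291,.0875])-s['eef_pos'])*100)
for c in("side","wrist","top"): cv2.imwrite(f"pics/{c}8.png",optics.read_camera(c))
E
python3 - <<'E'
import cv2,numpy as np
a=cv2.imread("pics/side8.png")[130:260,230:390];b=cv2.imread("pics/wrist8.png")
cv2.imwrite("pics/c8.png",np.hstack([cv2.resize(a,(400,325)),cv2.resize(b,(400,325))]))
E
```

```text
[-0.8993  0.0877  2.2054  1.0889  0.6415 -0.1733] [ 0.5302 -0.2925  0.1037] 19.375
toolx [ 0.675   0.0028 -0.7378] tooly [ 0.0034 -1.     -0.0006] tilt 42.456722472585945 F [ 0.1761 -0.6641 -0.6875]
[ 1.1856 -0.1522  1.1064]
```

View pics/c8.png

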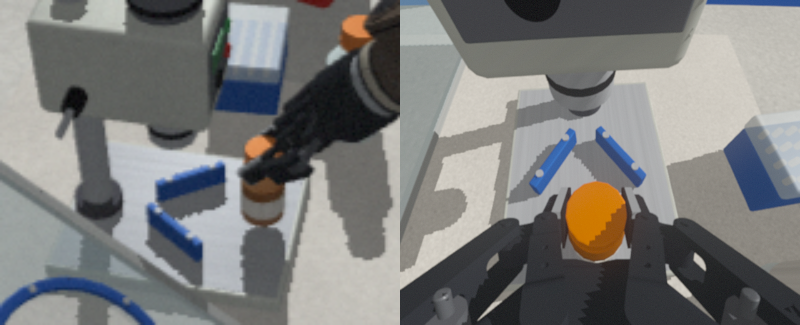

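Wrist view: the bottle is above the plate. The left guide's ends are near (445,190)/(465,130) in this crop and the right guide runs from (600,130) to (645,180). I'll overlay the capper fit on the full wrist image to refine it.

```bash
cat > capov.py <<'E'
from fit import *
import sys
def lines(P):
    M=cabT(P);L=[]
    w=lambda c:M[:3,:3]@np.array(c)+M[:3,3]
    for s in(1,-1):
        for z in(.02,.046):
            for t in np.linspace(0,1,60):L.append(w([-.042+t*.05,s*(.0575-t*.05*np.tan(np.radians(35))),z]))
    for t in np.linspace(0,6.3,60):L.append(w([.025*np.cos(t),.025*np.sin(t),.136]))
    for t in np.linspace(0,1,50):
        L+= [w([-.13+.25*t,.1,.02]),w([-.13+.25*t,-.1,.02])]
    return np.array(L)
def draw(Mc,im,P,x0,y0,w,h,f):
    big=cv2.resize(im,None,fx=f,fy=f,interpolation=cv2.INTER_CUBIC)
    for u in proj(Mc,lines(P)):cv2.circle(big,(int(u[0]*f+f/2),int(u[1]*f+f/2)),1,(0,0,255),-1)
    return big[y0*f:(y0+h)*f,x0*f:(x0+w)*f]
E
python3 - <<'E'
from capov import *
import json
s=sensors.get_state();json.dump({k:np.array(s[k]).tolist() for k in("eef_pos","tcp_rot")},open("w8.json","w"))
Wm=model("wrist",s);im=cv2.imread("pics/wrist8.png")
cv2.imwrite("pics/cw8.png",draw(Wm,im,np.load("capper.npy"),180,80,260,220,3))
E
```

```text
(no output)
```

View pics/cw8.png

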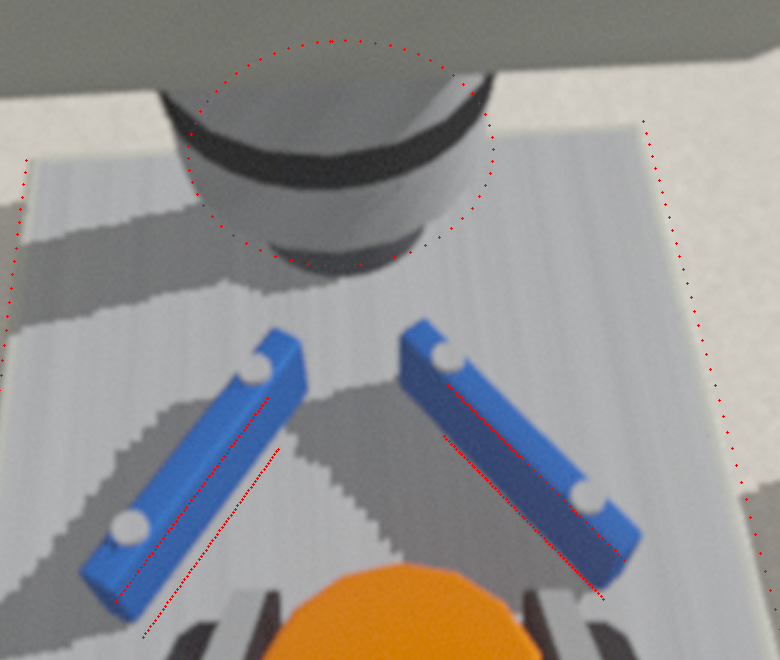

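Call:
arm_command:
  increments:
    - [[0.5, 0, 0.45, 0], [0.45, 0, 0.4, 0], [0.15, 0, 0.13, 0], [0.1, 0, 0.08, 0], [0, 0, 0, 0]]

```text
time: 20.15
eef_pos: [0.5309, -0.2933, 0.0889]
tcp_rot: [0.915, 0.001, -0.402, 0.001]
contact_force: [0.4, 0.5, -1.7]
opening: 0.433
```

```bash
python3 st.py; python3 - <<'E'
from capov import *
P0=np.load("capper.npy");import json
s=json.load(open("w8.json"));Wm=model("wrist",s)
a=np.tan(np.radians(35))
def ln(s,z,t):return [-.042+t,s*(.0575-t*a),z]
obs=[((127,600),ln(1,.046,0)),((133,623),ln(1,.02,0)),((600,588),ln(-1,.02,0)),((612,558),ln(-1,.046,0))]
edge=[((300,345),1,.046),((308,388),1,.02),((402,335),-1,.046),((402,375),-1,.02)]
def res(p):
    M=cabT(p);o=[]
    w=lambda c:M[:3,:3]@np.array(c)+M[:3,3]
    for u,c in obs:o+=list(proj(Wm,w(c))[0]-(np.array(u)/3+[180,80]))
    for u,sg,z in edge:
        A,B=proj(Wm,[w(ln(sg,z,.03)),w(ln(sg,z,.06))]);d=(B-A)/np.linalg.norm(B-A);v=np.array(u)/3+[180,80]-A
        o.append(d[0]*v[1]-d[1]*v[0])
    return np.array(o)
r=least_squares(res,P0);print(r.x,r.fun)
np.save("capper2.npy",r.x)
E
```

```text
[-0.8991  0.1194  2.207   1.1324  0.6256 -0.2268] [ 0.5309 -0.2933  0.0889] 20.15
toolx [ 0.6761  0.0015 -0.7368] tooly [ 0.0033 -1.      0.001 ] tilt 42.53921304519721 F [ 0.3807  0.4991 -1.6551]
[ 0.6075 -0.2827  0.0868] [-4.3912 -3.0256  2.5364  1.4874 -0.0376  1.0198  2.7885 -2.1602  0.1636
 -1.9074 -0.1162  3.1526]
```

Call:
arm_command:
  increments:
    - [[0.15, 0, 0.13, 0], [0.08, 0, 0.07, 0], [0.07, 0, 0.07, 0], [0, 0, 0, 0]]

```text
time: 20.65
eef_pos: [0.5312, -0.2933, 0.0854]
tcp_rot: [0.916, 0.002, -0.402, 0.001]
contact_force: [-1.6, 0.4, 1.6]
opening: 0.43
```

The force shows light contact with the plate (+1.6 N), so the bottle is standing. I'll slide it about 30 mm toward the mouth while still holding it.

Call:
arm_command:
  increments:
    - [[0.5, -0.15, -0.55, 0], [0.5, -0.15, -0.55, 0], [0.5, -0.15, -0.55, 0], [0.5, -0.1, -0.55, 0], [0, 0, 0, 0]]

```text
time: 21.28
eef_pos: [0.5619, -0.2896, 0.0872]
tcp_rot: [0.916, -0.0, -0.401, 0.003]
contact_force: [-0.8, -1.9, 4.5]
opening: 0.433
```

```bash
python3 st.py; python3 - <<'E'
from h import *
for c in("side","wrist"): cv2.imwrite(f"pics/{c}9.png",optics.read_camera(c))
a=cv2.imread("pics/side9.png")[130:260,230:390];b=cv2.imread("pics/wrist9.png")
cv2.imwrite("pics/c9.png",np.hstack([cv2.resize(a,(400,325)),cv2.resize(b,(400,325))]))
E
```

```text
[-0.8426  0.1672  2.1572  1.1501  0.5857 -0.2003] [ 0.5619 -0.2896  0.0872] 21.275
toolx [ 0.6782 -0.0024 -0.7348] tooly [ 0.0018 -1.      0.005 ] tilt 42.70646167231672 F [-0.7946 -1.9339  4.5017]
```

View pics/c9.png

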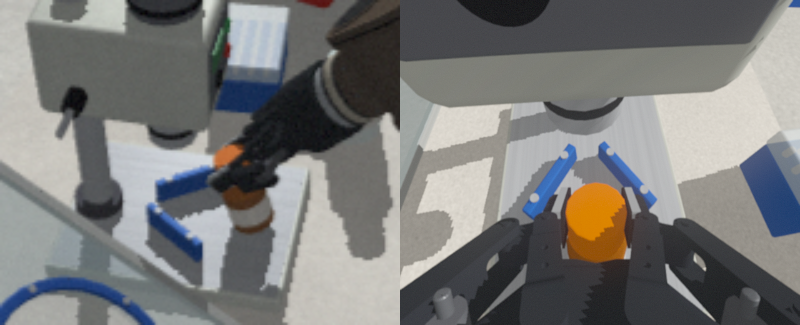

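In the side crop the bottle now leans: cap at (232,158), base at (250,222). The base lagged behind and the bottle turned between the pads. I'll measure the lean and undo it before releasing.

```bash
python3 - <<'E'
from capov import *
S=mods["side"]
im=cv2.imread("pics/side9.png")
big=cv2.resize(im[170:235,300:350],None,fx=10,fy=10,interpolation=cv2.INTER_CUBIC)
def ov(big,b,th,col):
    t=np.linspace(0,6.28,60)
    c,s=np.cos(th),np.sin(th); Rm=np.array([[c,0,s],[0,1,0],[-s,0,c]])
    cap=np.array(b)   # cap mid
    for r,z in((.023,-.079),(.023,-.031),(.019,.012)):
        L=np.c_[r*np.cos(t),r*np.sin(t),z+0*t]@Rm.T+cap
        for u in proj(S,L):cv2.circle(big,(int((u[0]-300)*10+5),int((u[1]-170)*10+5)),1,col,-1)
ims2=[]
for th in(0.12,.24):
    g=big.copy();ov(g,[.5475,-.2896,.098],th,(0,255,255));ims2.append(g[:,:400])
cv2.imwrite("pics/lean.png",np.hstack(ims2)[:600])
# reference: previous (side8) held upright
E
```

```text
(no output)
```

View pics/lean.png

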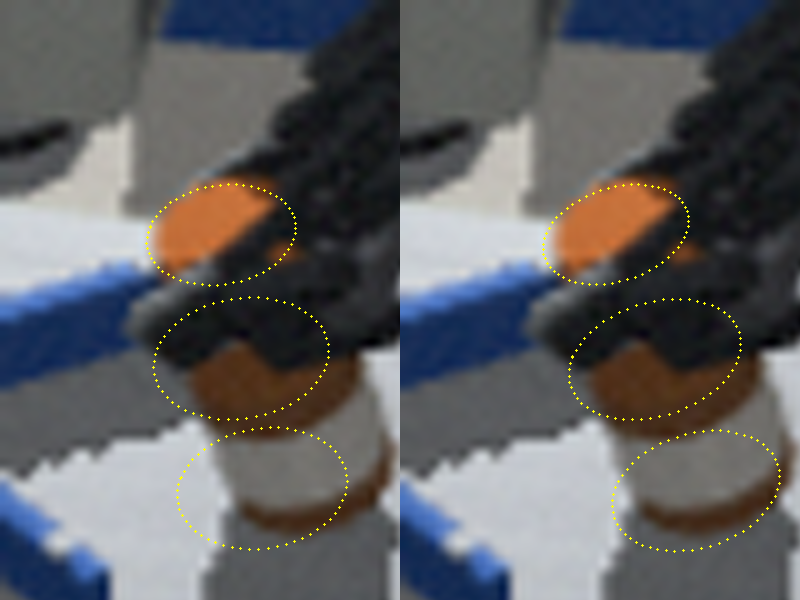

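The lean is about 0.28 rad forward, about the front edge of the base. Moving the cap back 23 mm and down slightly should stand it up again.

Call:
arm_command:
  increments:
    - [[-0.38, 0, 0.42, 0], [-0.36, 0, 0.44, 0], [-0.34, 0, 0.48, 0], [-0.32, 0, 0.48, 0], [0, 0, 0, 0]]

```text
time: 22.0
eef_pos: [0.5385, -0.2883, 0.0848]
tcp_rot: [0.916, 0.001, -0.401, 0.001]
contact_force: [2.7, -0.8, 5.4]
opening: 0.43
```

```bash
cat > lean.py <<'E'
from capov import *
import sys
S=mods["side"];im=optics.read_camera("side");cv2.imwrite(sys.argv[1],im)
s=sensors.get_state();m=R.from_quat(s['tcp_rot']).as_matrix();cap=np.array(s["eef_pos"])-m[:,0]*.021
print(cap)
big=cv2.resize(im[170:235,300:350],None,fx=10,fy=10,interpolation=cv2.INTER_CUBIC)
t=np.linspace(0,6.28,60);out=[]
for th in(0,.12):
    g=big.copy();c,sn=np.cos(th),np.sin(th);Rm=np.array([[c,0,sn],[0,1,0],[-sn,0,c]])
    for r,z in((.023,-.079),(.023,-.031),(.019,.012)):
        for u in proj(S,np.c_[r*np.cos(t),r*np.sin(t),z+0*t]@Rm.T+cap):cv2.circle(g,(int((u[0]-300)*10+5),int((u[1]-170)*10+5)),1,(0,255,255),-1)
    out.append(g[:,:400])
cv2.imwrite("pics/lean2.png",np.hstack(out)[:600])
E
python3 st.py; python3 lean.py pics/s10.png
```

```text
[-0.8803  0.1336  2.2024  1.156   0.6095 -0.2366] [ 0.5385 -0.2883  0.0848] 22.0
toolx [ 0.6788  0.001  -0.7344] tooly [ 0.0024 -1.      0.0009] tilt 42.74647521366719 F [ 2.7488 -0.7561  5.3561]
[ 0.5243 -0.2883  0.1003]
```

View pics/lean2.png

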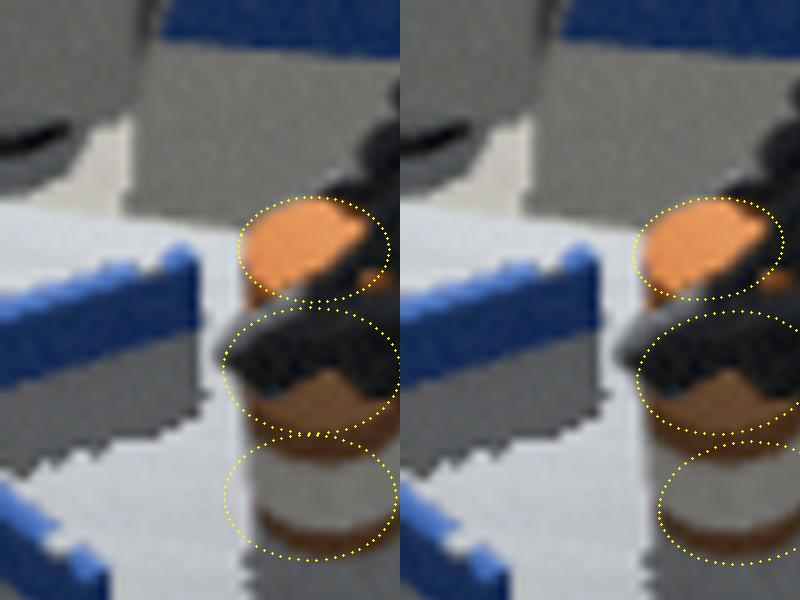

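It's nearly upright again and lightly pressed on the plate, so I'll release it to settle.

Call:
arm_command:
  increments:
    - [[0, 0, 0, 0], [0, 0, 0, 0], [0, 0, 0, 0]]
  grip: 6.0

```text
time: 22.42
eef_pos: [0.5369, -0.2868, 0.0817]
tcp_rot: [0.915, 0.002, -0.403, 0.0]
contact_force: [-0.8, -0.7, -0.4]
opening: 0.706
```

```bash
python3 st.py; python3 lean.py pics/s11.png;python3 -c "
from h import *
cv2.imwrite('pics/w11.png',optics.read_camera('wrist'))
a=cv2.imread('pics/lean2.png')[:,:400];b=cv2.imread('pics/w11.png');cv2.imwrite('pics/c11.png',np.hstack([cv2.resize(a,(250,375)),cv2.resize(b,(500,375))]))"
```

```text
[-0.8799  0.1361  2.2052  1.1529  0.6078 -0.2363] [ 0.5369 -0.2868  0.0817] 22.425
toolx [ 0.6747  0.003  -0.738 ] tooly [ 0.0037 -1.     -0.0007] tilt 42.43434098643746 F [-0.7725 -0.6746 -0.3762]
[ 0.523  -0.2871  0.0975]
```

View pics/c11.png

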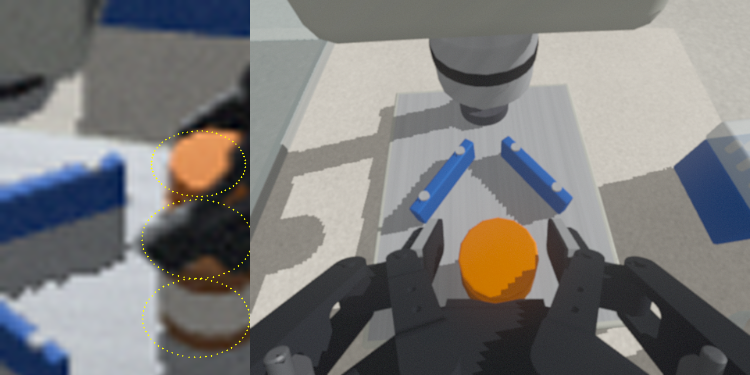

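The bottle is standing upright and free: wrist crop cap (498,258), with the guides ahead of it. I'll back off, then check that a low push with the tool rolled 90° is reachable.

Call:
arm_command:
  increments:
    - [[-1, 0, 0, 0], [-2, 0, 0, 0], [-3, 0, 0, 0], [-3, 0, 0, 0], [-2, 0, 0, 0], [0, 0, 0, 0]]

```text
time: 23.28
eef_pos: [0.4631, -0.2888, 0.1659]
tcp_rot: [0.916, 0.0, -0.402, 0.002]
contact_force: [-0.0, -0.2, -0.3]
opening: 0.704
```

```bash
python3 st.py; python3 - <<'E'
from kin import *
from capov import *
np.set_printoptions(precision=3,suppress=True)
s=sensors.get_state();q0=np.array(s["qpos"]);m=R.from_quat(s["tcp_rot"]).as_matrix()
for n in(1,-1):
  Mr=m@R.from_euler("x",n*np.pi/2).as_matrix()
  for pos in([.455,-.296,.148],[.455,-.296,.045],[.473,-.2944,.045],[.53,-.29,.045],[.5736,-.2857,.045]):
    q=q0.copy();q[5]+=n*np.pi/2
    q,e=ik(np.array(pos),Mr,q);print(n,pos,q,np.linalg.norm(e[:3])*1e3,np.degrees(np.linalg.norm(e[3:])/.3))
im=optics.read_camera("wrist");cv2.imwrite("pics/w12.png",im)
Wm=model("wrist",s);print([(x["at"],x["conf"]) for x in optics.place_of("wrist","bottle_mid")])
x=optics.place_of("wrist","bottle_mid")
if x:print("bottle",atz(Wm,x[0]["at"],.0655))
g=draw(Wm,im,np.load("capper2.npy"),180,60,260,240,3)
t=np.linspace(0,6.28,60)
for b in([.522,-.2875],):
  for r,z in((.023,.02),(.023,.068),(.019,.111)):
    for u in proj(Wm,np.c_[b[0]+r*np.cos(t),b[1]+r*np.sin(t),z+0*t]):cv2.circle(g,(int((u[0]-180)*3),int((u[1]-60)*3)),1,(0,255,0),-1)
cv2.imwrite("pics/cw12.png",g[:600])
E
```

```text
[-1.0227 -0.1584  2.3039  0.9364  0.799  -0.0693] [ 0.4631 -0.2888  0.1659] 23.275
toolx [ 0.6774 -0.0019 -0.7356] tooly [ 0.002  -1.      0.0044] tilt 42.63986890071316 F [-0.044  -0.2043 -0.2818]
1 [0.455, -0.296, 0.148] [-1.049 -0.127  2.315  0.968  0.792  1.435] 2.904448534508336e-06 4.0590022230128566e-07
1 [0.455, -0.296, 0.045] [-1.049  0.107  2.338  1.224  0.673  1.093] 1.7772781723156073e-12 1.7736797246086268e-13
1 [0.473, -0.2944, 0.045] [-1.009  0.131  2.311  1.24   0.65   1.112] 1.171748888351792e-12 1.0240165017519334e-13
1 [0.53, -0.29, 0.045] [-0.896  0.208  2.218  1.272  0.585  1.178] 2.206917360564478e-12 2.2958587073839267e-13
1 [0.5736, -0.2857, 0.045] [-0.819  0.267  2.141  1.28   0.541  1.236] 4.1956614342290806e-10 3.464454553877475e-11
-1 [0.455, -0.296, 0.148] [-1.049 -0.127  2.315  0.968  0.792 -1.707] 2.9795098040445425e-06 4.2105126277011235e-07
-1 [0.455, -0.296, 0.045] [-1.049  0.107  2.338  1.224  0.673 -2.049] 1.4529321429587995e-12 1.1542381917563747e-13
-1 [0.473, -0.2944, 0.045] [-1.009  0.131  2.311  1.24   0.65  -2.03 ] 1.2072151425790558e-05 1.7766110537161952e-06
-1 [0.53, -0.29, 0.045] [-0.896  0.208  2.218  1.272  0.585 -1.964] 1.7893737822332652e-12 1.4607710049189636e-13
-1 [0.5736, -0.2857, 0.045] [-0.819  0.267  2.141  1.28   0.541 -1.906] 2.82706840680285e-10 2.6042302536759925e-11
[([269.1, 312.6], 0.58)]
bottle [ 0.515 -0.288  0.066]
```

View pics/cw12.png

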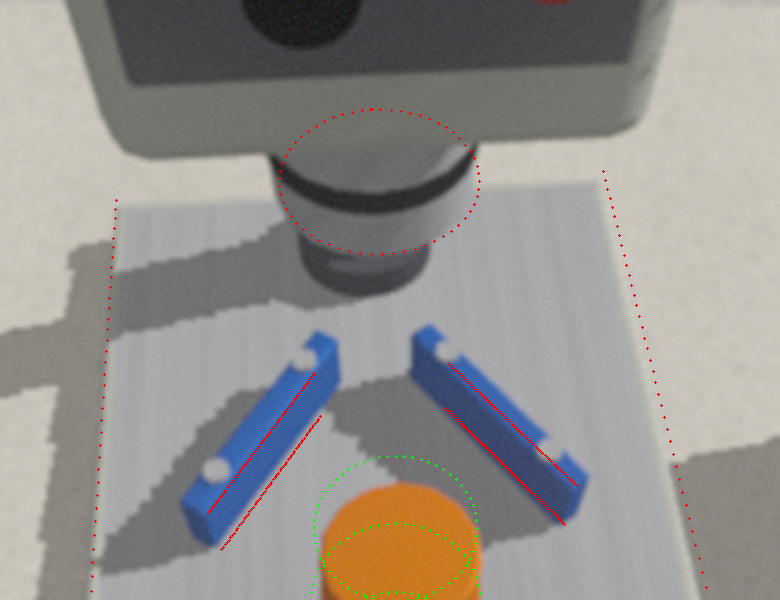

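Call:
arm_command:
  increments:
    - [[0, 0, 0, 0.175], [0, 0, 0, 0.175], [0, 0, 0, 0.175], [0, 0, 0, 0.175], [0, 0, 0, 0.175], [0, 0, 0, 0.175], [0, 0, 0, 0.175], [0, 0, 0, 0.175], [0, 0, 0, 0.17], [0, 0, 0, 0]]
  grip: 0

```text
time: 24.68
eef_pos: [0.4635, -0.2873, 0.163]
tcp_rot: [0.648, -0.283, -0.287, -0.646]
contact_force: [-0.2, 1.1, -0.3]
opening: 0.0
```

```bash
python3 st.py; python3 - <<'E'
from h import *
s=sensors.get_state();m=R.from_quat(s['tcp_rot']).as_matrix();print(m)
print(m.T@(np.array([.455,-.294,.046])-s['eef_pos'])*100)
E
```

```text
[-1.0205 -0.1529  2.3043  0.9368  0.7989  1.4985] [ 0.4635 -0.2873  0.163 ] 24.675
toolx [ 0.6753  0.0032 -0.7375] tooly [-0.7375 -0.0054 -0.6753] tilt 42.478441756332316 F [-0.181   1.051  -0.2606]
[[ 0.6753 -0.7375 -0.0062]
 [ 0.0032 -0.0054  1.    ]
 [-0.7375 -0.6753 -0.0012]]
[ 8.0548  8.5321 -0.6497]
```

Call:
arm_command:
  increments:
    - [[2, 2.1, -0.2, 0], [2, 2.2, -0.2, 0], [2, 2.2, -0.2, 0], [1.5, 1.5, 0, 0], [0.5, 0.5, 0, 0], [0, 0, 0, 0]]

```text
time: 25.42
eef_pos: [0.4549, -0.2939, 0.0473]
tcp_rot: [0.648, -0.283, -0.286, -0.646]
contact_force: [-0.3, -0.1, 0.6]
opening: -0.003
```

```bash
python3 st.py; python3 - <<'E'
from h import *
for c in("side","wrist"): cv2.imwrite(f"pics/{c}13.png",optics.read_camera(c))
a=cv2.imread("pics/side13.png")[140:260,250:400];b=cv2.imread("pics/wrist13.png")
cv2.imwrite("pics/c13.png",np.hstack([cv2.resize(a,(400,320)),cv2.resize(b,(400,320))]))
E
```

```text
[-1.0474  0.099   2.3395  1.2111  0.6771  1.1077] [ 0.4549 -0.2939  0.0473] 25.425
toolx [ 0.6757  0.0024 -0.7371] tooly [-0.7371 -0.0047 -0.6757] tilt 42.51227603228627 F [-0.3232 -0.1246  0.6236]
```

View pics/c13.png

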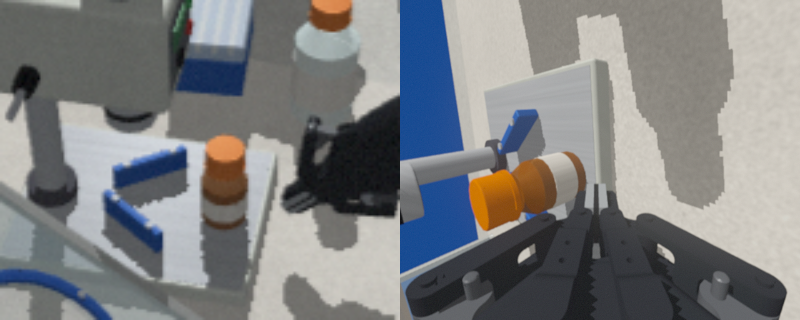

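The side view shows the bottle upright at about (223,190), in front of the guide mouth, with the closed fingers low behind it. I'll push along the capper axis.

Call:
arm_command:
  increments:
    - [[0.68, -0.74, 0.25, 0], [0.68, -0.74, 0.05, 0], [0.5, -0.55, 0.05, 0], [0.5, -0.55, 0.04, 0], [0.5, -0.55, 0.04, 0], [0.5, -0.55, 0.04, 0], [0.5, -0.55, 0.04, 0], [0, 0, 0, 0]]

```text
time: 26.52
eef_pos: [0.5126, -0.2886, 0.0478]
tcp_rot: [0.649, -0.283, -0.286, -0.646]
contact_force: [-0.6, 0.4, -0.2]
opening: -0.001
```

```bash
cat > look.py <<'E'
from h import *
import sys
n=sys.argv[1]
for c in("side","wrist"): cv2.imwrite(f"pics/{c}{n}.png",optics.read_camera(c))
a=cv2.imread(f"pics/side{n}.png")[140:260,250:400];b=cv2.imread(f"pics/wrist{n}.png")
cv2.imwrite(f"pics/c{n}.png",np.hstack([cv2.resize(a,(400,320),interpolation=cv2.INTER_CUBIC),cv2.resize(b,(400,320))]))
E
python3 st.py; python3 look.py 14
```

```text
[-0.9253  0.1751  2.2493  1.2518  0.6067  1.1732] [ 0.5126 -0.2886  0.0478] 26.525
toolx [ 0.6762  0.002  -0.7367] tooly [-0.7367 -0.0045 -0.6762] tilt 42.547595067825824 F [-0.6207  0.3617 -0.1514]
```

View pics/c14.png

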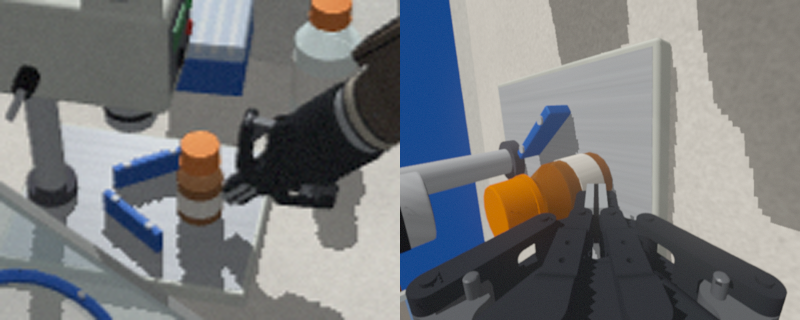

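It's sliding upright. I'll continue.

Call:
arm_command:
  increments:
    - [[0.5, -0.55, 0.04, 0], [0.5, -0.55, 0.04, 0], [0.5, -0.55, 0.04, 0], [0.5, -0.55, 0.04, 0], [0.4, -0.44, 0.04, 0], [0.3, -0.33, 0.02, 0]]

```text
time: 27.38
eef_pos: [0.5527, -0.2863, 0.048]
tcp_rot: [0.648, -0.283, -0.286, -0.646]
contact_force: [-1.2, -0.4, 0.5]
opening: -0.001
```

```bash
python3 st.py; python3 look.py 15
```

```text
[-0.8533  0.2312  2.1789  1.263   0.5653  1.2247] [ 0.5527 -0.2863  0.048 ] 27.375
toolx [ 0.6761  0.0016 -0.7368] tooly [-0.7368 -0.0042 -0.6761] tilt 42.53735322296904 F [-1.2476 -0.3911  0.4561]
```

View pics/c15.png

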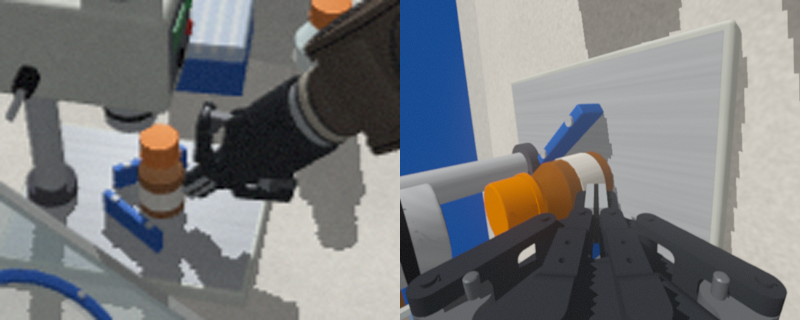

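Call:
arm_command:
  increments:
    - [[0.3, -0.33, 0.02, 0], [0.3, -0.33, 0.02, 0], [0.2, -0.22, 0.02, 0], [0.1, -0.11, 0.01, 0], [0, 0, 0, 0]]

```text
time: 28.1
eef_pos: [0.5657, -0.2857, 0.0481]
tcp_rot: [0.648, -0.283, -0.286, -0.646]
contact_force: [-0.4, 0.2, -0.3]
opening: -0.001
```

```bash
python3 st.py; python3 look.py 16
```

```text
[-0.8318  0.2496  2.155   1.2639  0.5531  1.2427] [ 0.5657 -0.2857  0.0481] 28.1
toolx [ 0.6761  0.0015 -0.7368] tooly [-0.7368 -0.0042 -0.6761] tilt 42.54141029971869 F [-0.412   0.2188 -0.3278]
```

View pics/c16.png

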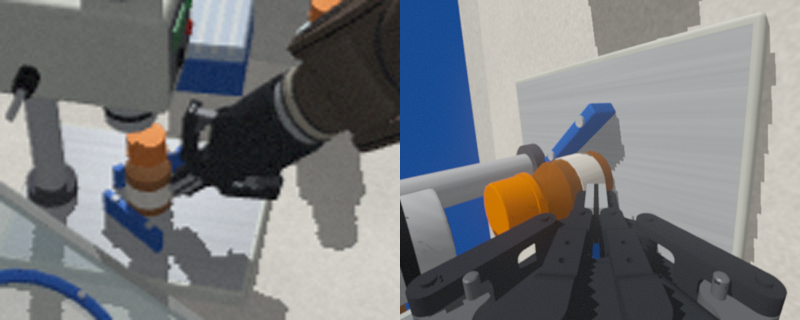

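Call:
arm_command:
  increments:
    - [[0.2, -0.22, 0.01, 0], [0.14, -0.15, 0.01, 0], [0.07, -0.07, 0, 0], [0, 0, 0, 0]]

```text
time: 28.7
eef_pos: [0.5717, -0.2854, 0.048]
tcp_rot: [0.648, -0.283, -0.286, -0.646]
contact_force: [0.0, 0.3, -0.8]
opening: 0.001
```

Call:
arm_command:
  increments:
    - [[0.14, -0.15, 0.01, 0], [0.07, -0.07, 0, 0], [0, 0, 0, 0]]

```text
time: 29.08
eef_pos: [0.5743, -0.2847, 0.0476]
tcp_rot: [0.648, -0.283, -0.286, -0.646]
contact_force: [-4.6, 0.7, 2.6]
opening: -0.002
```

```bash
python3 st.py; python3 look.py 17
```

```text
[-0.8177  0.2627  2.139   1.2631  0.5459  1.2552] [ 0.5743 -0.2847  0.0476] 29.075
toolx [ 0.6756  0.0028 -0.7372] tooly [-0.7372 -0.0043 -0.6756] tilt 42.50279128304069 F [-4.6376  0.6856  2.5582]
```

View pics/c17.png

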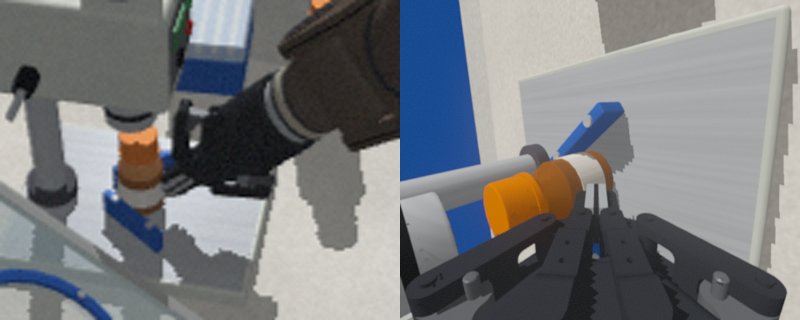

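The force rose to 4.6 N at the expected home position. I'll push a little more to check that both guides are seated.

Call:
arm_command:
  increments:
    - [[0.07, -0.07, 0, 0], [0.07, -0.07, 0, 0], [0, 0, 0, 0]]

```text
time: 29.55
eef_pos: [0.5754, -0.2838, 0.0474]
tcp_rot: [0.648, -0.283, -0.287, -0.646]
contact_force: [-15.3, 5.3, 9.9]
opening: 0.001
```

```bash
python3 st.py
```

```text
[-0.8154  0.2643  2.1373  1.2615  0.5465  1.2576] [ 0.5754 -0.2838  0.0474] 29.55
toolx [ 0.6752  0.005  -0.7376] tooly [-0.7376 -0.0049 -0.6753] tilt 42.47344271321123 F [-15.2819   5.3162   9.8667]
```

The force climbs steeply, so the bottle is wedged between the guides. I'll back straight off and inspect.

Call:
arm_command:
  increments:
    - [[-0.14, 0.15, 0, 0], [-0.3, 0.33, 0, 0], [-0.7, 0.75, 0, 0], [-1.4, 1.5, 0, 0], [-2, 2.2, 0, 0], [-2, 2.2, 0, 0], [-1, 1, 0, 0], [0, 0, 0, 0]]

```text
time: 30.55
eef_pos: [0.4653, -0.2862, 0.0487]
tcp_rot: [0.648, -0.284, -0.285, -0.646]
contact_force: [0.6, -1.6, 0.7]
opening: -0.002
```

```bash
python3 st.py; python3 look.py 18; python3 - <<'E'
from capov import *
S=mods["side"];im=cv2.imread("pics/side18.png");out=[]
for P in(np.load("capper2.npy"),np.load("capper.npy")):
  g=draw(S,im,P,260,140,70,100,8);t=np.linspace(0,6.28,90)
  for r,z in((.023,.02),(.023,.068),(.019,.111)):
    for u in proj(S,np.c_[P[0]+r*np.cos(t),P[1]+r*np.sin(t),z+0*t]):cv2.circle(g,(int((u[0]-260)*8+4),int((u[1]-140)*8+4)),1,(0,255,0),-1)
  out.append(g[:600,:400])
cv2.imwrite("pics/home.png",np.hstack(out))
E
```

```text
[-1.0148  0.0989  2.3361  1.2251  0.6569  1.1245] [ 0.4653 -0.2862  0.0487] 30.55
toolx [ 0.6763  0.0003 -0.7366] tooly [-0.7366 -0.003  -0.6763] tilt 42.557019925562535 F [ 0.6302 -1.5535  0.7278]
```

View pics/c18.png

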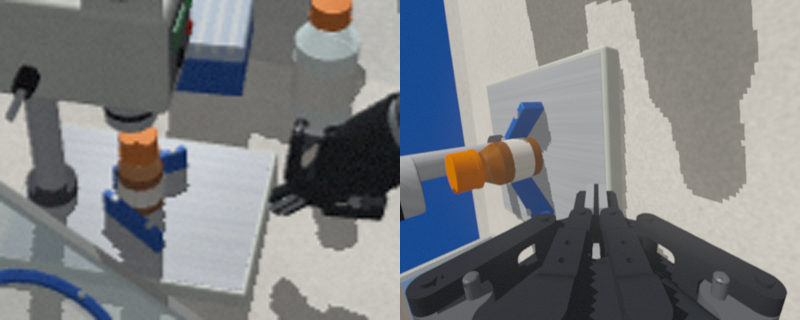

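View pics/home.png

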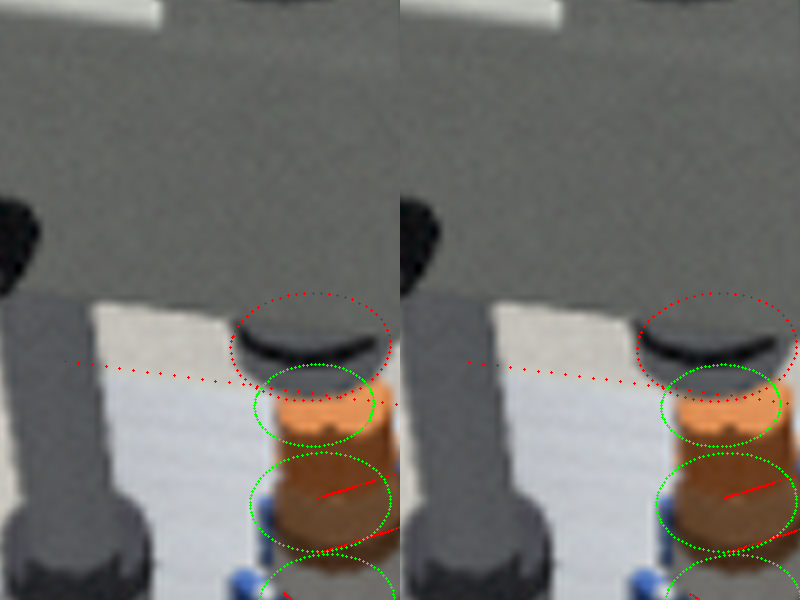

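```bash
python3 - <<'E'
import cv2,numpy as np
a=cv2.imread("pics/side18.png")[170:240,280:330];b=cv2.imread("pics/wrist18.png")[140:360,60:260]
cv2.imwrite("pics/z18.png",np.hstack([cv2.resize(a,(400,560),interpolation=cv2.INTER_CUBIC),cv2.resize(b,(400,560)[0:2],interpolation=cv2.INTER_CUBIC)]))
E
```

```text
(no output)
```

View pics/z18.png

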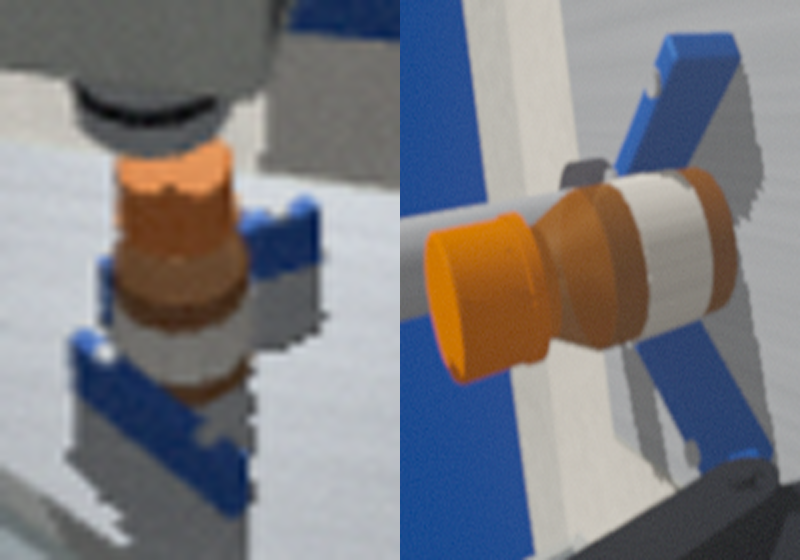

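```bash
python3 - <<'E'
from capov import *
s=sensors.get_state();Wm=model("wrist",s);S=mods["side"]
P=np.load("capper2.npy");M=cabT(P)
t=np.linspace(0,6.28,120)
def ov(Mc,im,off,x0,y0,w,h,f):
    g=draw(Mc,im,P,x0,y0,w,h,f)
    b=(M@[off[0],off[1],0,1])[:3]
    for r,z in((.023,.02),(.023,.068),(.020,.087),(.019,.111)):
        for u in proj(Mc,np.c_[b[0]+r*np.cos(t),b[1]+r*np.sin(t),z+0*t]):cv2.circle(g,(int((u[0]-x0)*f+f/2),int((u[1]-y0)*f+f/2)),0,(0,255,0),-1)
    return g
o=[]
wi=cv2.imread("pics/wrist18.png");si=cv2.imread("pics/side18.png")
for off in((0,0),(-.006,-.003)):
    o.append(np.hstack([cv2.resize(ov(S,si,off,275,165,65,75,6),(300,300)),cv2.resize(ov(Wm,wi,off,50,130,220,200,3),(480,300))]))
cv2.imwrite("pics/cmp18.png",np.vstack(o))
E
```

```text
(no output)
```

View pics/cmp18.png

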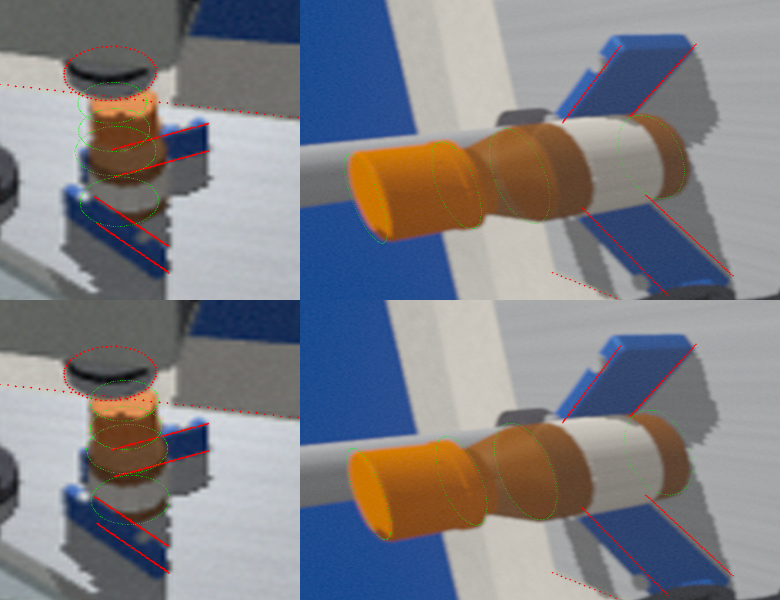

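In the side view, the cap sits about 2.5 px (roughly 6 mm) to the front-right of the chuck. The last push also showed a +y reaction. The bottle seems stuck on the right guide by finger friction, not yet home, so I'll push again along that guide (+x and +y).

Call:
arm_command:
  increments:
    - [[1.2, -1.31, -0.1, 0], [1.2, -1.31, 0, 0], [1.2, -1.31, 0, 0], [1.2, -1.31, 0, 0], [1.2, -1.31, 0, 0], [0.75, -0.82, 0, 0], [0.35, -0.38, 0, 0], [0, 0, 0, 0]]

```text
time: 31.65
eef_pos: [0.5709, -0.2863, 0.0485]
tcp_rot: [0.648, -0.284, -0.286, -0.646]
contact_force: [0.4, -0.1, 0.8]
opening: -0.003
```

Call:
arm_command:
  increments:
    - [[0.14, -0.15, 0.1, 0], [0.07, -0.07, 0.1, 0], [0.07, -0.07, 0.15, 0], [0, 0, 0, 0]]

```text
time: 32.15
eef_pos: [0.5747, -0.2828, 0.0484]
tcp_rot: [0.648, -0.284, -0.286, -0.646]
contact_force: [-0.8, -0.2, -0.5]
opening: -0.001
```

```bash
python3 st.py
```

```text
[-0.8139  0.2593  2.1415  1.2648  0.5425  1.2571] [ 0.5747 -0.2828  0.0484] 32.15
toolx [ 0.676   0.0013 -0.7369] tooly [-0.7369 -0.0041 -0.676 ] tilt 42.528340153880464 F [-0.8321 -0.1701 -0.468 ]
```

Call:
arm_command:
  increments:
    - [[0.07, -0.07, 0.07, 0], [0.07, -0.07, 0.07, 0], [0, 0, 0, 0]]

```text
time: 32.52
eef_pos: [0.5765, -0.2809, 0.0482]
tcp_rot: [0.648, -0.283, -0.286, -0.646]
contact_force: [-5.7, 1.6, 3.8]
opening: -0.001
```

Call:
arm_command:
  increments:
    - [[0.07, -0.07, 0.07, 0], [0.07, -0.07, 0.07, 0], [0, 0, 0, 0]]

```text
time: 32.9
eef_pos: [0.5779, -0.2789, 0.048]
tcp_rot: [0.648, -0.283, -0.287, -0.646]
contact_force: [-12.5, 3.5, 8.6]
opening: -0.001
```

```bash
python3 st.py; python3 look.py 19
```

```text
[-0.8045  0.2613  2.1396  1.2662  0.5388  1.2621] [ 0.5779 -0.2789  0.048 ] 32.9
toolx [ 0.6756  0.004  -0.7373] tooly [-0.7373 -0.0048 -0.6756] tilt 42.49835556374391 F [-12.5251   3.4505   8.6474]
```

View pics/c19.png

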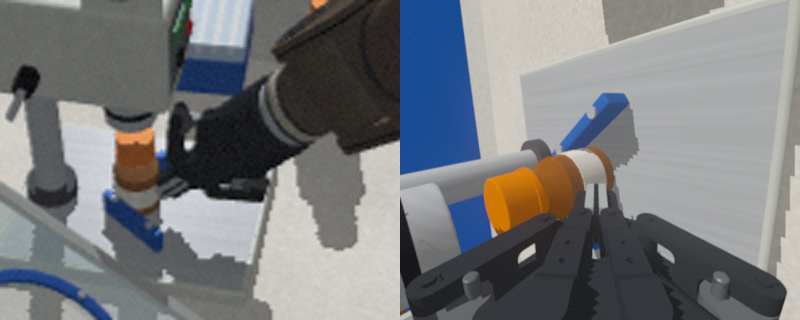

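The reaction includes an upward part, so I'm pushing above the guides' top edge and tending to tip the bottle. I'll back off 6 mm, drop 10 mm and push again lower down.

Call:
arm_command:
  increments:
    - [[-0.2, 0.22, -0.1, 0], [-0.2, 0.22, -0.05, 0], [0.35, 0.34, 0, 0], [0.37, 0.35, 0, 0], [0.2, -0.22, 0, 0], [0.14, -0.15, 0, 0], [0, 0, 0, 0]]

```text
time: 33.88
eef_pos: [0.5774, -0.281, 0.0377]
tcp_rot: [0.648, -0.283, -0.286, -0.646]
contact_force: [-2.5, 1.6, -0.3]
opening: -0.002
```

Call:
arm_command:
  increments:
    - [[0.07, -0.07, 0, 0], [0.07, -0.07, 0, 0], [0, 0, 0, 0]]

```text
time: 34.25
eef_pos: [0.5782, -0.2807, 0.0375]
tcp_rot: [0.648, -0.284, -0.287, -0.646]
contact_force: [-14.1, 3.3, 6.0]
opening: 0.001
```

Call:
arm_command:
  increments:
    - [[0.07, -0.07, 0, 0], [0.07, -0.07, 0, 0], [0, 0, 0, 0]]

```text
time: 34.62
eef_pos: [0.5789, -0.2806, 0.0374]
tcp_rot: [0.648, -0.284, -0.287, -0.646]
contact_force: [-29.0, 5.2, 17.5]
opening: 0.001
```

It's stiff now at 29 N, so I'll back off and inspect.

Call:
arm_command:
  increments:
    - [[-0.2, 0.22, 0, 0], [-0.3, 0.33, 0, 0], [-0.7, 0.75, 0, 0], [-1.4, 1.5, 0, 0], [-2, 2.2, 0, 0], [-2, 2.2, 0, 0], [-1, 1, 0, 0], [0, 0, 0, 0]]

```text
time: 35.62
eef_pos: [0.4695, -0.2825, 0.039]
tcp_rot: [0.648, -0.284, -0.285, -0.646]
contact_force: [0.8, 0.0, -0.1]
opening: -0.004
```

```bash
python3 st.py; cat > cmp.py <<'E'
from capov import *
import sys
n=sys.argv[1]
s=sensors.get_state();Wm=model("wrist",s);S=mods["side"]
wi=optics.read_camera("wrist");si=optics.read_camera("side");cv2.imwrite(f"pics/wr{n}.png",wi);cv2.imwrite(f"pics/si{n}.png",si)
P=np.load("capper2.npy");M=cabT(P)
t=np.linspace(0,6.28,120)
def ov(Mc,im,off,x0,y0,w,h,f):
    g=draw(Mc,im,P,x0,y0,w,h,f)
    b=(M@[off[0],off[1],0,1])[:3]
    for r,z in((.023,.02),(.023,.068),(.020,.087),(.019,.111)):
        for u in proj(Mc,np.c_[b[0]+r*np.cos(t),b[1]+r*np.sin(t),z+0*t]):cv2.circle(g,(int((u[0]-x0)*f+f/2),int((u[1]-y0)*f+f/2)),0,(0,255,0),-1)
    return g
if __name__=="__main__":
  a=ov(S,si,(0,0),275,165,65,75,8);b=cv2.resize(si[165:240,275:340],None,fx=8,fy=8,interpolation=cv2.INTER_CUBIC)
  cv2.imwrite(f"pics/cmp{n}.png",cv2.resize(np.hstack([a,b]),(800,460)))
E
python3 cmp.py 20
```

```text
[-1.0009  0.1248  2.3343  1.2624  0.6408  1.0911] [ 0.4695 -0.2825  0.039 ] 35.625
toolx [ 0.6764  0.0003 -0.7365] tooly [-0.7365 -0.003  -0.6764] tilt 42.563578583702245 F [ 0.7908  0.0397 -0.1164]
```

View pics/cmp20.png

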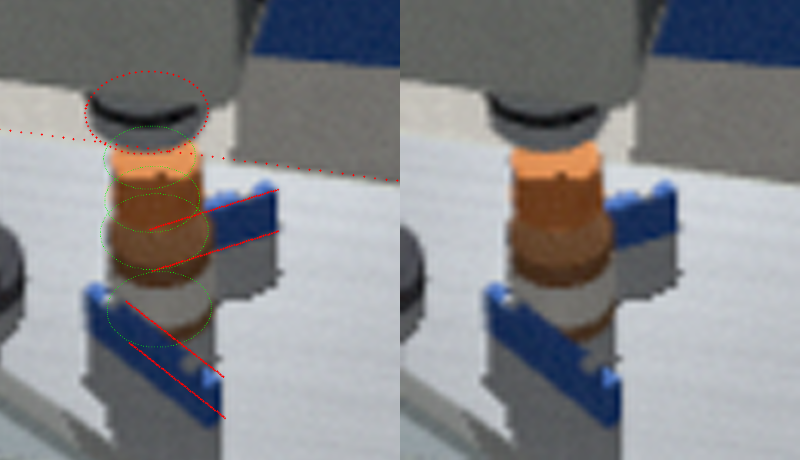

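View pics/wr20.png

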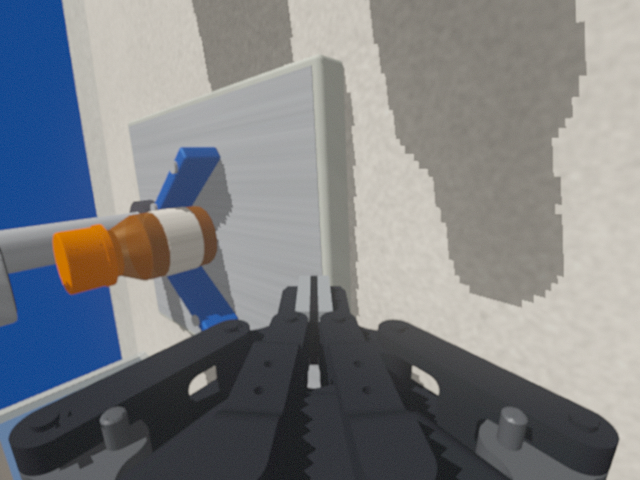

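The bottle is upright and now about 2 mm off by the side view. I'll go up and roll back for a front view with the wrist camera, to see the gap at each guide.

Call:
arm_command:
  increments:
    - [[-2.2, -2.0, 0, 0], [-2.2, -2.0, 0, 0], [-2.2, -2.0, 0, -0.1], [-1, -1, 0, -0.18], [0, 0, 0, -0.18], [0, 0, 0, -0.185], [0, 0, 0, -0.185], [0, 0, 0, -0.185], [0, 0, 0, -0.185], [0, 0, 0, -0.185], [0, 0, 0, -0.185], [0, 0, 0, 0]]

```text
time: 37.22
eef_pos: [0.4708, -0.2807, 0.1423]
tcp_rot: [0.916, 0.001, -0.402, 0.001]
contact_force: [-0.7, 0.5, -0.1]
opening: 0.001
```

```bash
python3 st.py; python3 cmp.py 21; python3 - <<'E'
import cv2
b=cv2.imread("pics/wr21.png");cv2.imwrite("pics/z21.png",cv2.resize(b[80:280,200:430],None,fx=3,fy=3,interpolation=cv2.INTER_CUBIC))
E
```

```text
[-0.9965 -0.1125  2.3147  0.9837  0.7524 -0.114 ] [ 0.4708 -0.2807  0.1423] 37.225
toolx [ 0.6764  0.002  -0.7365] tooly [ 0.0029 -1.     -0.    ] tilt 42.56497847126359 F [-0.6612  0.4848 -0.066 ]
```

View pics/z21.png

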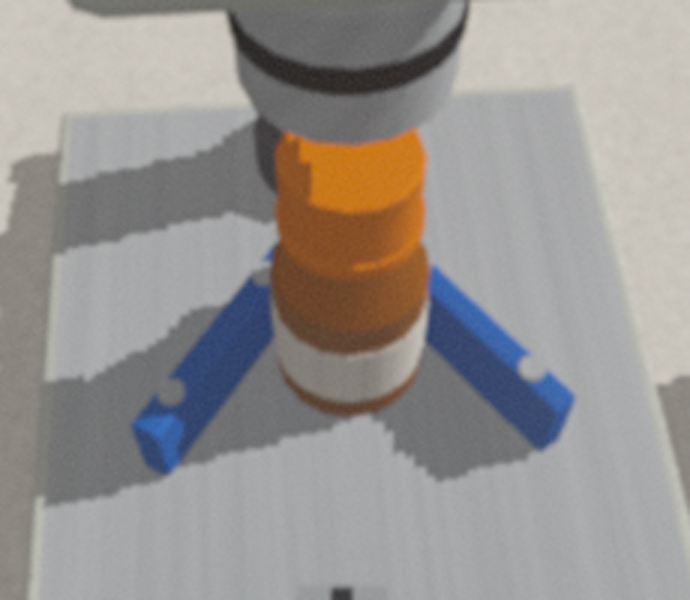

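The front view shows the bottle upright and centred: cap centre column 350 against chuck 350, with a rail tangent on each side. I'll refit using this view and check the depth.

```bash
python3 - <<'E'
from capov import *
s=sensors.get_state();Wm=model("wrist",s);im=cv2.imread("pics/wr21.png")
a=np.tan(np.radians(35))
def ln(s,z,t):return [-.042+t,s*(.0575-t*a),z]
c=lambda u:np.array(u)/3-1/3+[200,80]
obs=[((183,420),ln(1,.046,0)),((167,470),ln(1,.02,0)),((543,448),ln(-1,.02,0)),((549,412),ln(-1,.046,0))]
plate=[((63,115),[.12,.1,.02]),((572,90),[.12,-.1,.02])]
def res(p,pl=True):
    M=cabT(p);o=[]
    for u,k in obs+(plate if pl else []):o+=list(proj(Wm,M[:3,:3]@k+M[:3,3])[0]-c(u))
    return np.array(o)
P0=np.load("capper2.npy")
for pl in(True,False):
  r=least_squares(res,P0,args=(pl,));print(r.x,r.fun)
  P=r.x;M=cabT(P)
  # fit bottle: lowest base px & left/right edges of label
  t=np.linspace(0,2*np.pi,200)
  def sil(b):
    L=proj(Wm,np.c_[b[0]+.023*np.cos(t),b[1]+.023*np.sin(t),.02+0*t]);L2=proj(Wm,np.c_[b[0]+.023*np.cos(t),b[1]+.023*np.sin(t),.066+0*t])
    L3=proj(Wm,np.c_[b[0]+.0195*np.cos(t),b[1]+.0195*np.sin(t),.087+0*t])
    return np.array([L[:,1].max(),L2[:,0].min(),L2[:,0].max(),L3[:,1].max()])
  ob=np.array([c((350,412))[1],c((271,0))[0],c((429,0))[0],c((0,272))[1]])
  rb=least_squares(lambda b:sil(b)-ob,[.605,-.283]);print("bottle",rb.x,rb.fun,"capper frame",np.linalg.inv(M)@[*rb.x,0,1])
g=draw(Wm,im,P,200,80,230,200,3)
for col,b in(((0,255,0),P[:2]),((255,255,0),rb.x)):
  for r_,z in((.023,.02),(.023,.068),(.02,.087),(.019,.111)):
    for u in proj(Wm,np.c_[b[0]+r_*np.cos(t),b[1]+r_*np.sin(t),z+0*t]):cv2.circle(g,(int((u[0]-200)*3+1),int((u[1]-80)*3+1)),0,col,-1)
cv2.imwrite("pics/fit21.png",g)
E
```

```text
[ 0.6079 -0.2824  0.0789] [-7.6733  4.2522  2.2711  1.364   0.1525  0.1571  3.5196 -2.1171 -0.0762
 -3.3421  2.7605 -4.7595]
bottle [ 0.6063 -0.2825] [ 0.4299 -0.366   0.3658 -0.4115] capper frame [-0.0017  0.0001  0.      1.    ]
[ 0.6092 -0.284   0.0474] [-7.1595  1.2105  2.7251 -1.5105  0.6565  0.744   4.0695 -1.4971]
bottle [ 0.6063 -0.2825] [ 0.4299 -0.366   0.3658 -0.4115] capper frame [-0.0029  0.0017  0.      1.    ]
```

View pics/fit21.png

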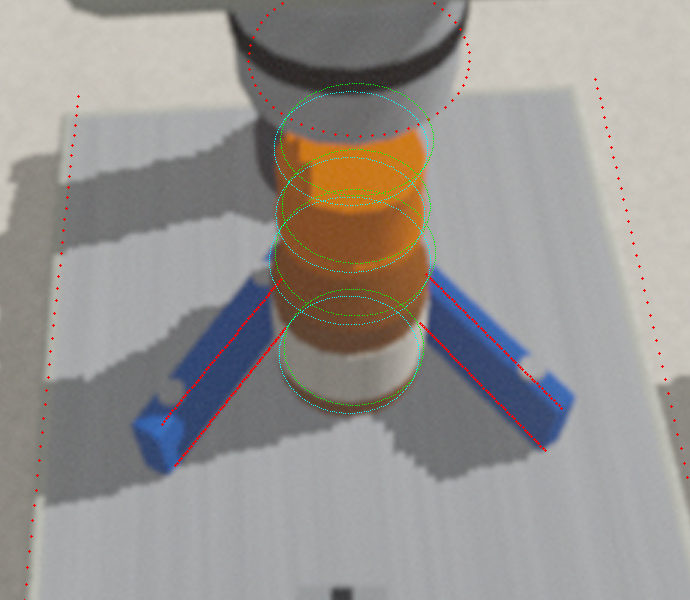

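```bash
python3 - <<'E'
import cv2,numpy as np
b=cv2.imread("pics/wr21.png")[160:240,255:385]
b=cv2.convertScaleAbs(b,alpha=1.6,beta=10)
cv2.imwrite("pics/zz21.png",cv2.resize(b,None,fx=6,fy=6,interpolation=cv2.INTER_CUBIC))
E
```

```text
(no output)
```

View pics/zz21.png

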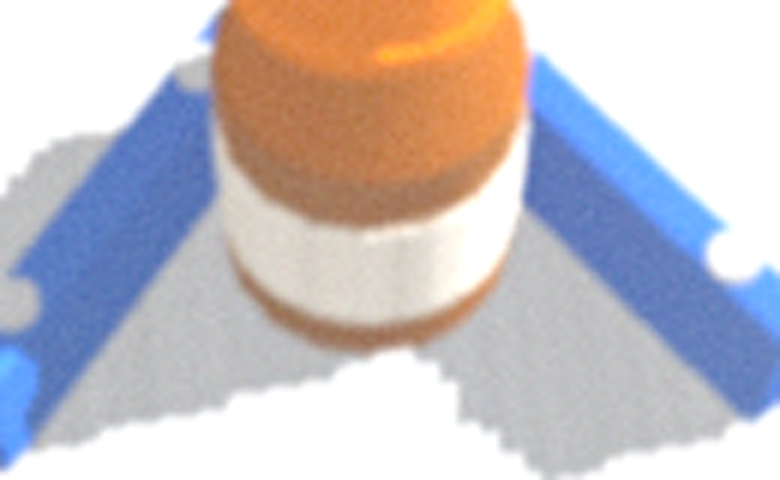

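In the enlarged view both guides' base edges run tangent to the bottle's base ellipse: the left gap is about 0.3 px and the right overlaps by about 1.5 px. So it touches both guides and stands upright. Last, I check the bystanders and retreat a little.

Call:
arm_command:
  increments:
    - [[-2, 0, 0, 0], [-3, 0, 0, 0], [-3, 0, 0, 0], [0, 0, 0, 0]]

```text
time: 37.83
eef_pos: [0.416, -0.2822, 0.2031]
tcp_rot: [0.916, -0.001, -0.401, 0.002]
contact_force: [-0.6, -0.2, 0.4]
opening: -0.005
```

```bash
python3 st.py; python3 - <<'E'
from h import *
optics.read_camera("side");cv2.imwrite("pics/top22.png",optics.read_camera("top"))
S=model("side");T=model("top")
for n in("media_mid","tip_box_mid","salt_jar_mid"):
    a=optics.place_of("side",n);b=optics.place_of("top",n);print(n,[x["at"] for x in a[:1]],[x["at"] for x in b[:1]])
a=cv2.imread("pics/top0.png");b=cv2.imread("pics/top22.png");cv2.imwrite("pics/t22.png",np.hstack([cv2.resize(b[60:340,80:640],(800,400))]))
E
```

```text
[-1.1233 -0.3282  2.3603  0.8583  0.9371 -0.024 ] [ 0.416  -0.2822  0.2031] 37.825
toolx [ 0.6777 -0.0027 -0.7353] tooly [ 0.0005 -1.      0.0042] tilt 42.66792267793467 F [-0.5638 -0.2102  0.3776]
media_mid [[157.6, 371.5]] [[253.1, 468.9]]
tip_box_mid [[154.7, 330.9]] [[202.8, 480.5]]
salt_jar_mid [[474.9, 345.8]] [[288.7, 175.5]]
```

View pics/t22.png

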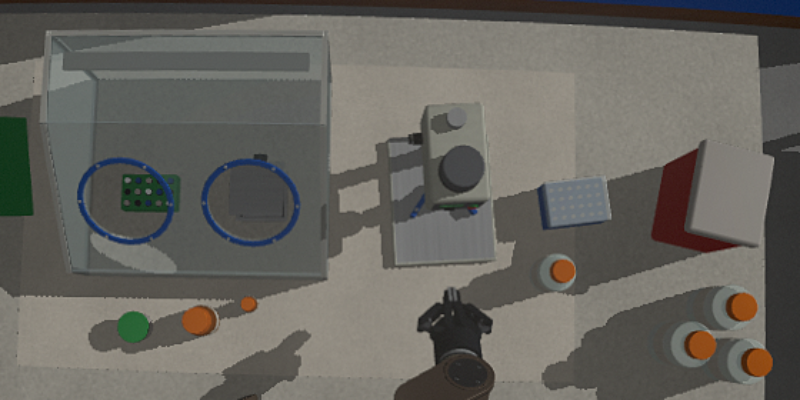

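The top view shows the jack empty, the media bottle, tip box and jar where they started (within about 2 px), and the gripper clear of the capper. The bottle itself is hidden under the head. I'm handing in.

```bash
python3 -c "
from plant import ctrl
print(ctrl.sign_off())"
```

```text
the job is handed in; nothing more can be done
None
```

The middle-sized bottle is off the jack, out through the right port and standing upright between the V guides under the chuck. I handed in at about 38 s with the gripper closed and touching nothing.

**How it went**
- **Tilt:** The tool had to lean forward to clear the port's edge and the capper head, but the rows can't tilt it. I got about 42° by pushing the arm against its reach limit, with joint 3 at its 0.21 limit during that.
- **Bottle leaning:** While I slid the held bottle over the plate it leaned about 16° in the grip. I stood it upright again before releasing, and it never fell over.
- **Stuck on one guide:** The first push seems to have stopped on the right guide about 6 mm short. I pushed again along that guide, then lower down, until it went stiff at about 29 N along the push direction (about 34 N in total).

**Last checks**
- **Guides:** In the front wrist view the bottle is upright, and both guides run tangent to its base within about 1.5 px (1–2 mm).
- **Chuck alignment:** The views don't fully agree on depth. The bottle measures about 2 mm short of the fitted seat in the wrist view, and the side view shows a similar offset from the chuck. That is about the size of the calibration error, so I took the guide contact and the stiff stop as home.
- **Cabinet:** No force showed at any of the readings taken while moving in or out of the port, other than the gripper's own 5 N at the grasp.
- **Bystanders:** The media bottle, tip box and jar are within about 2 px of where they started.

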